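Lay the toy meal on the bench

ROBOT

A 7-joint arm with a two-finger parallel gripper is mounted at the origin on the work surface. World frame = base frame: x ahead of the robot, y to its left, z up, the work surface at z = 0. Lengths are in m, angles in rad, forces in N, time in s.
With the tool pointing down it reaches from about 0.35 to 0.9 m from the base axis. Payload 19.9 kg.
Tool frame: the origin (TCP) lies midway between the tips of the shut fingers; the grasp point (between the pads) lies arm.grasp_offset behind it (arm.grasp_offset is the distance from the TCP to the grasp point, in m); z points along the fingers, x is the direction in which the jaws open and shut, and the axes are right-handed (so a half turn about z gives the same grasp; the last joint's range is limited). The gripper opens to 85 mm and grips with 20 to 120 N. Pads are 22 mm wide; open, the fingers measure 114 mm over their backs; the gripper's body (76 mm by 85 mm) begins 54 mm behind the grasp point. The pads swing forward as they close: fully open they stand 13 mm farther back than shut.
Start: joints at [-1.345, 0.417, -0.01, 1.614, 0.005, 1.111, -0.053], TCP at [0.165, 0.603, 0.231] pointing down, gripper open.
Joint ranges: [-2.81, 2.81], [-0.39, 2.02], [-1.27, 1.25], [0.06, 2.57], [-1.19, 4.33], [0.19, 2], [-2.82, 2.82]. Speed limits (rad/s): [1.89, 1.89, 2.39, 2.39, 3.01, 3.01, 3.01].

INTERFACE

Orientations are given as a unit quaternion [w, x, y, z].
In Python, from rig import arm gives the robot as it stands.
- The arm moves only by the shell command python3 -m pendant 'ROWS'. ROWS is JSON, a list of rows, each an object with "gripper": the gripper command: -1 is shut, 1 is fully open, values between are in proportion; "xyz": the shift along the tool's x, y, z scaled (see below), a list of three; "angular": the turn, a rotation vector about the tool's x, y, z scaled (see below), a list of three. A call has exactly 10 rows; each row is the pose to reach, as a shift and turn from the pose commanded when the call began, along the tool's axes at that moment, turning the shorter way round; what a row does not reach only later rows make up. The controller multiplies each number of a shift by 200 mm and each number of a turn by pi rad. A row lasts 1/8 s, in which the tool goes at most 62.5 mm and 10.7 degrees, less where a joint would pass 70% of its speed; a pose out of reach is approached as far as the arm can. A call with a number of a shift or a turn outside -1 to 1 is refused whole. A call with a gripper value outside its range is refused whole. The fingers move at their own pace and stop on an object; the grip force is fixed at half the most. Time passes only in rows, so rows that repeat a pose let the fingers close, or fill a call up. It gives the time, the measured TCP pose, the force and the opening at its end, in the units of the state.
- arm.sense(): the state, without advancing time (a new reading comes with each control period).
- arm.get_image(name): name is "side" or "top"; returns a dict with "img" (384x512x3 uint8, blue, green, red), "mtx" (3x3 intrinsics, pixels), "k1" (the pictures are not rectified: a ray, as slopes to the right and down, at radius r is drawn at 1 + k1 r^2 times it, then the intrinsics apply), "xyz" and "orientation" of the camera in the world. Camera axes: x right, y up, looking along -z (the intrinsics and any distortion apply to the point x, -y, -z); pixel columns grow to the right and rows downward; lengths in m; the calibration is good to about 2 mm. A picture is of the moment at which its call begins. There is no depth.
- arm.finish_job(): hands the job in, once; it reports no verdict.
The state is a dict: "time": time; "joint_pos": joint angles; "qvel": joint speeds; "joint_efforts": joint torques, N m; "ee_pos": TCP position; "orientation": TCP orientation; "ft_force": force on the tool from outside, world axes, zero at the start; "wrist_torque": the same for the moment, N m; "width": finger opening in m.
Only numpy, scipy, OpenCV 4.12 (cv2) and the standard library are available. Lean on these libraries where they do the work, as an engineer would, in place of code of your own. Each camera call takes 0.05 s, during which the arm holds its last target.

TASK

Lay out the toy meal, left and right being the robot's own as it looks ahead over the bench: set the bowl in the middle of the round plate, and lay the spatula flat on the bench close beside the plate on its right (a finger or two off the rim and level with the plate's middle), blade pointing straight away from the robot and handle end nearest it. Stand the pot in the middle of the square trivet and put its lid on squarely, and stand the little sauce dish on the bench halfway between the plate and the trivet. All is to end upright, let go and at rest, with the turtle and the bead box left where they are.

Things in the scene. Friction and masses are not known exactly. Their poses are not given: they have to be found in the camera images.
- plate: round medium-brown wooden toy plate, 110 mm across the rim and 12 mm high, dished: its flat inner floor is 6 mm above the bench and about 80 mm across. It stays where it stands. Origin: centre of its underside on the bench; z up, x straight away from the robot, y to the robot's left. It changes places with the trivet from start to start; the two stand 280 to 300 mm apart, about level with each other, one left and one right
- trivet: flat square cork trivet, 96 x 96 mm, 10 mm thick, with four dark grooves. It stays where it stands. Origin: centre of its underside on the bench; z up, x and y along its sides
- bowl: light wooden rice bowl, no handles, 64 mm across the rim, 36 mm high, the upper 20 mm of its side nearly upright, foot 40 mm across, wall 4 mm. About 60 g. Starts upright on the bench. Origin: centre of its underside, z up
- dish: little dark wooden sauce dish, the smallest vessel: 44 mm across, 18 mm high, wall 3.5 mm, foot 34 mm across. About 40 g. Starts upright on the bench. Origin: centre of its underside, z up
- pot: steel toy cooking pot, open at the top, 64 mm across outside and 56 mm inside, 44 mm high, with two small wire ears that stick out to 46 mm from the centre along +y and -y of the pot, 33 mm up; the sides along its x axis are bare, so it is best held across x. About 120 g. Starts upright on the bench, its x axis within 0.6 rad of straight ahead. Origin: centre of its underside, z up
- lid: lid of the pot: steel disc 68 mm across and 5 mm thick with a wooden knob on top, 18 mm across and 20 mm tall, and under the disc a plug 40 mm across and 4 mm deep that drops loosely inside the pot's rim. Full height 29 mm: plug 0 to 4, disc 4 to 9, knob 9 to 29 mm above the origin. About 60 g. Starts knob up on the bench. Origin: centre of the plug's underside, z up; seated on the pot the origin is 40 mm above the pot's origin
- spatula: red toy spatula lying flat, 150 mm long. Handle 14 mm wide and 12 mm thick, running from 75 mm behind the origin to 25 mm ahead of it, then a flat blade 34 mm wide, 6 mm thick to 75 mm ahead. Origin: middle of its length on its underside; x points along it from handle to blade, z up. About 50 g. Starts within 0.6 rad of pointing straight away from the robot
- turtle: green plastic toy turtle, about 70 mm long, 54 mm wide, 36 mm high, loose: a bystander, not to be moved. Origin: centre of its underside
- beadbox: clear plastic box of wooden beads with a white twist cap, 44 x 44 mm, 52 mm high, loose: a bystander, not to be moved. Origin: centre of its underside
There are look-alikes about, which are no part of the job. Of the things shaped like the dish, the wooden one is meant.

How it is judged:
By the outcome, as a careful person would: the job done as asked, in the order asked, and still so for the second after the job is handed in, with the robot touching nothing.
It also fails if it takes over 136 s, if anything falls off the work surface, if the arm or the gripper's body presses on something with over 40 N, if the wrist force passes 120 N, or if a joint passes its speed limit or range.

## Working session

There is one attempt and no reset: what is moved stays moved. The work goes in short steps, Python scripts to look and compute and a shell command to move; the robot and the scene stay as the last step left them, time stands still between calls to the robot, and variables do not carry over. Pictures are saved under pics/ and viewed, and the job is handed in when it is done.

```bash
mkdir -p pics; ls
python3 - <<'E'
from rig import arm
import cv2
s=arm.sense();print(s,arm.grasp_offset)
for n in("top","side"):
    d=arm.get_image(n);cv2.imwrite(f"pics/{n}0.png",d["img"]);print(n,d["mtx"],d["k1"],d["xyz"],d["orientation"])
E
```

```text
pics
{'time': 0.0, 'joint_pos': array([-1.34551386,  0.41798095, -0.01033423,  1.6141727 ,  0.00469166,
        1.11071256, -0.05297875]), 'qvel': array([ 1.69978669e-03,  7.60636828e-04, -2.82716243e-04,  8.98324756e-04,
       -8.94071095e-05, -1.23073327e-04,  3.33854538e-04]), 'joint_efforts': array([ 5.79153152e-07, -8.64433122e+01,  6.78739361e-01, -4.34904993e+01,
        1.91240682e-02,  7.24592566e-03,  2.99922374e-05]), 'ee_pos': array([0.16466562, 0.60255239, 0.2306564 ]), 'orientation': array([ 4.07273253e-04,  7.94850991e-01,  6.06804345e-01, -4.73682933e-04]), 'ft_force': array([-0.055725  ,  1.13499652,  0.2599228 ]), 'wrist_torque': array([ 0.01828854, -0.0194732 , -0.02079076]), 'width': 0.08543592165701148} 0.0187
top [[489.97342362   0.         259.84311852]
 [  0.         489.97342362 197.20260821]
 [  0.           0.           1.        ]] -0.1918107995338247 [ 0.40076273 -0.0067927   1.36321127] [ 0.70783576  0.05587722 -0.04758296 -0.70255401]
side [[360.16318602   0.         251.00570961]
 [  0.         360.16318602 190.75893375]
 [  0.           0.           1.        ]] -0.07016207714103204 [ 0.5607385  -0.62030833  0.71871885] [ 0.93068485  0.36499713 -0.01298029 -0.02084033]
```

View pics/top0.png

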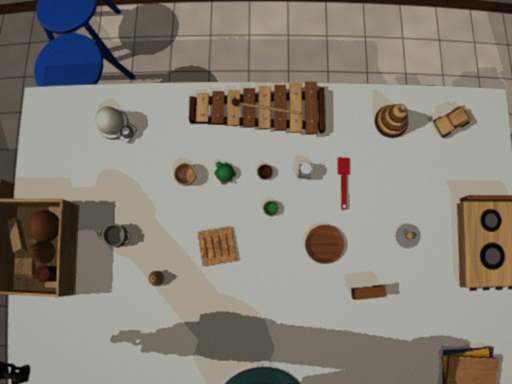

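View pics/side0.png

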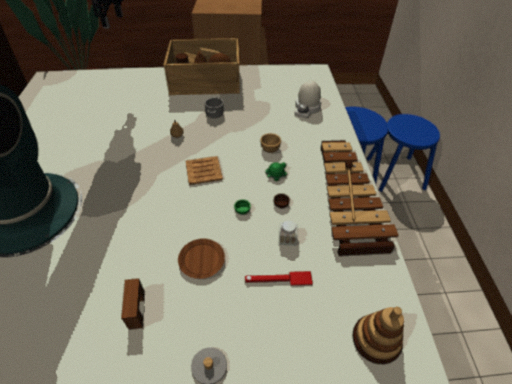

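The top view has +x up and +y left. It shows the trivet (217,246), plate (325,244), bowl (186,174), wooden dish (265,172; the green one is a look-alike), pot (116,236), lid (408,236), spatula (344,182), turtle (224,172) and bead box (305,170). Next I'll measure positions from these pixels.

```bash
cat > h.py <<'E'
import numpy as np,cv2
from scipy.spatial.transform import Rotation as R
def rot(q): return R.from_quat([q[1],q[2],q[3],q[0]])
def ray(d,uv):
    uv=np.atleast_2d(np.array(uv,float)); K=d["mtx"]
    a=(uv[:,0]-K[0,2])/K[0,0]; b=(uv[:,1]-K[1,2])/K[1,1]
    rd=np.hypot(a,b); r=rd.copy()
    for _ in range(30): r=rd/(1+d["k1"]*r**2)
    s=r/np.maximum(rd,1e-12)
    return rot(d["orientation"]).apply(np.c_[a*s,-b*s,-np.ones(len(a))])
def plane(d,uv,z):
    v=ray(d,uv); o=np.array(d["xyz"]); return o+v*((z-o[2])/v[:,2])[:,None]
def proj(d,P):
    p=rot(d["orientation"]).inv().apply(np.atleast_2d(P)-np.array(d["xyz"])); a=p[:,0]/-p[:,2]; b=-p[:,1]/-p[:,2]
    f=1+d["k1"]*(a*a+b*b); K=d["mtx"]; return np.c_[K[0,0]*a*f+K[0,2],K[1,1]*b*f+K[1,2]]
E
python3 - <<'E'
import cv2,numpy as np
t=cv2.imread("pics/top0.png");s=cv2.imread("pics/side0.png")
cv2.imwrite("pics/a.png",cv2.resize(t[140:280,90:250],None,fx=5,fy=4.2857,interpolation=2)[:600])
cv2.imwrite("pics/a.png",cv2.resize(t[145:285,90:250],None,fx=4,fy=4,interpolation=2))
cv2.imwrite("pics/b.png",cv2.resize(t[145:275,245:435],None,fx=4,fy=4,interpolation=2))
cv2.imwrite("pics/c.png",cv2.resize(s[90:220,160:310],None,fx=4,fy=4,interpolation=2))
cv2.imwrite("pics/d.png",cv2.resize(s[185:384,165:325],None,fx=3,fy=3,interpolation=2))
E
```

```text
(no output)
```

View pics/a.png

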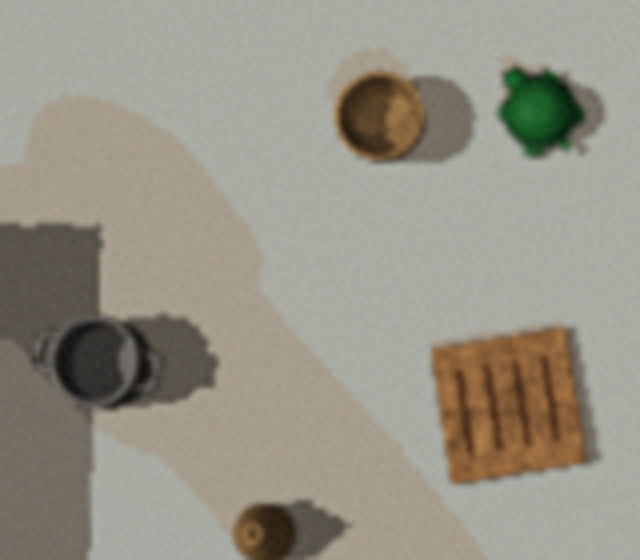

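View pics/b.png

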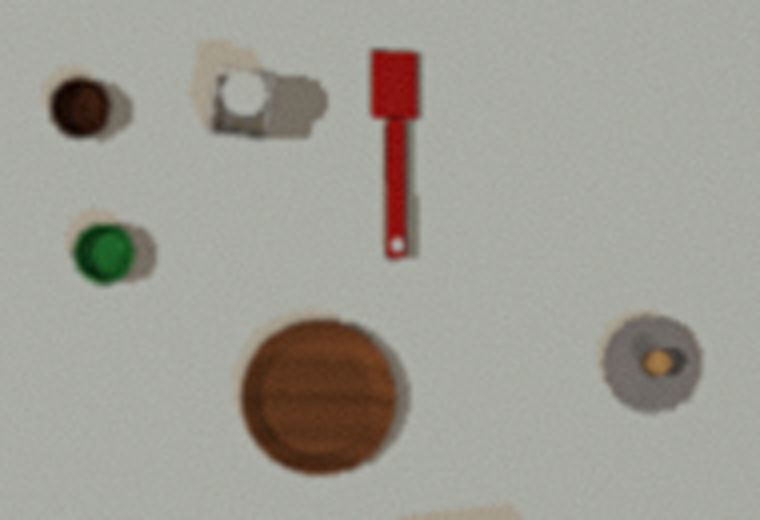

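View pics/c.png

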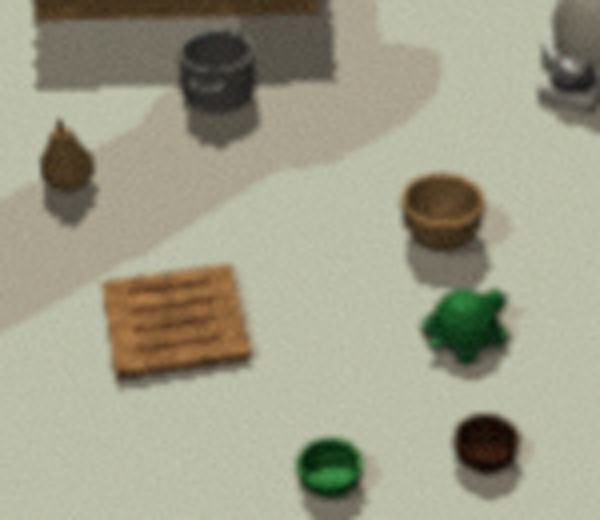

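View pics/d.png

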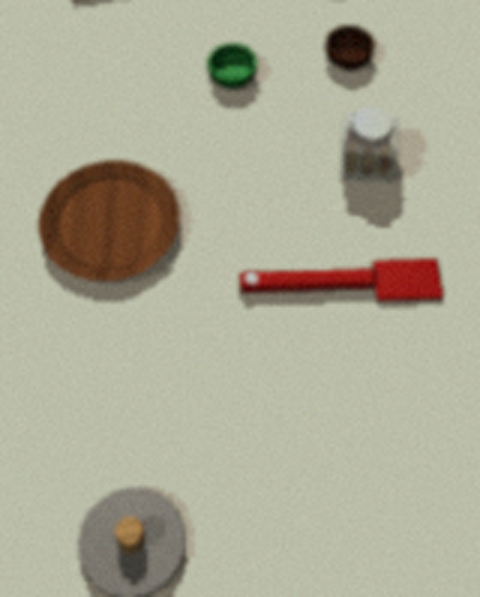

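```bash
cat > m.py <<'E'
from h import *
def circ(P):
    A=np.c_[2*P[:,:2],np.ones(len(P))]; 
    w=np.ones(len(P))
    for _ in range(8):
        s=np.linalg.lstsq(A*w[:,None],w*(P[:,:2]**2).sum(1),rcond=None)[0]
        c=s[:2]; r=np.sqrt(s[2]+c@c); e=np.hypot(*(P[:,:2]-c).T)-r; w=1/np.maximum(1e-3,abs(e))**.5
    return c,r,np.abs(e).mean()
def cont(mask,box):
    x0,y0,x1,y1=box; m=np.zeros_like(mask); m[y0:y1,x0:x1]=mask[y0:y1,x0:x1]
    m=cv2.morphologyEx(m,cv2.MORPH_CLOSE,np.ones((3,3)))
    cs,_=cv2.findContours(m,cv2.RETR_EXTERNAL,cv2.CHAIN_APPROX_NONE)
    c=max(cs,key=cv2.contourArea); return c[:,0].astype(float),m
E
python3 - <<'E'
from m import *
from rig import arm
for n in("top","side"):
    d=arm.get_image(n);I=d["img"];np.save(f"{n}.npy",d,allow_pickle=True)
    H=cv2.cvtColor(I,cv2.COLOR_BGR2HSV);h,s,v=[H[...,i] for i in range(3)]
    for nm,uv in (dict(bowl=(186,174),bg=(160,200),sh=(205,174),dish=(265,172),dsh=(275,172),plate=(325,244),trivet=(205,250),tsh=(236,256),pot=(108,247),potsh=(140,236),lid=(398,240),sp=(344,190),tan=(120,185)) if n=="top" else {}).items(): print(nm,H[uv[1],uv[0]])
E
```

```text
bowl [ 16 137 115]
bg [ 37  13 172]
sh [ 20  40 115]
dish [  9 177  49]
dsh [ 19  36 114]
plate [ 13 180  78]
trivet [ 13 154  98]
tsh [ 12  63 106]
pot [ 20  45 113]
potsh [18 35 87]
lid [ 16  25 113]
sp [  0 225 138]
tan [ 18  39 163]
```

Run:
```python
from m import *
B={"top":dict(bowl=(170,155,205,192),dish=(254,160,275,184),plate=(298,218,352,270),trivet=(190,220,245,272),sp=(330,150,358,215),knob=(402,228,416,244)),
"side":dict(bowl=(255,128,285,156),dish=(270,190,295,212),plate=(170,230,235,285),trivet=(180,150,228,190),sp=(240,262,320,292),knob=(200,352,218,374))}
Z=dict(bowl=.036,dish=.018,plate=.012)
for n in B:
    d=np.load(f"{n}.npy",allow_pickle=True).item();I=d["img"]
    H=cv2.cvtColor(I,cv2.COLOR_BGR2HSV)
    mask=((H[...,1]>85)).astype(np.uint8)*255
    for k,b in B[n].items():
        c,m=cont(mask,b)
        if k in Z:
            # expand half-pixel outward
            P=plane(d,c,Z[k]);ce,r,e=circ(P);print(n,k,ce.round(4),"r",round(r+.0014,4),"err",round(e,4))
            if n=="side" and k!="plate":
                (cx,cy),(w,h),a=cv2.minAreaRect(c.astype(np.float32)); cc=c[c[:,1]<np.mean(c[:,1])]
                P=plane(d,cc,Z[k]);ce,r,e=circ(P);print("   upper half",ce.round(4),r.round(4))
        else:
            z=dict(trivet=.010,sp=.009,knob=.029)[k]
            rc=cv2.minAreaRect(c.astype(np.float32));bx=plane(d,cv2.boxPoints(rc),z)[:,:2]
            M=cv2.moments(m,True);pc=plane(d,[(M["m10"]/M["m00"],M["m01"]/M["m00"])],z)[0,:2]
            if n=="side" or k!="x":
                q=plane(d,c,z)[:,:2].astype(np.float32)*1000; rr=cv2.minAreaRect(q)
            print(n,k,"centroid",pc.round(4),"worldrect",np.round(rr[0],1),np.round(rr[1],1),round(rr[2],1))
```

```text
top bowl [0.6618 0.2194] r 0.0317 err 0.0007
top dish [ 0.6724 -0.003 ] r 0.02 err 0.0008
top plate [ 0.4715 -0.1693] r 0.0536 err 0.0007
top trivet centroid [0.4634 0.128 ] worldrect [463.4 128. ] [95.2 95.3] 10.0
top sp centroid [ 0.6538 -0.2255] worldrect [ 641.8 -225.4] [ 31.5 146.5] 88.9
top knob centroid [ 0.4941 -0.4033] worldrect [ 493.2 -403.7] [17.7 18.3] 43.3
side bowl [0.6648 0.2058] r 0.039 err 0.0046
   upper half [0.6655 0.2166] 0.0289
side dish [ 0.6748 -0.0086] r 0.0213 err 0.0013
   upper half [ 0.6751 -0.0051] 0.0182
side plate [ 0.4746 -0.17  ] r 0.054 err 0.0006
side trivet centroid [0.4676 0.1211] worldrect [467.6 123.1] [ 94.5 101.9] 9.8
side sp centroid [ 0.6586 -0.2283] worldrect [ 646.5 -227.3] [ 34.7 147.2] 87.3
side knob centroid [ 0.4981 -0.4072] worldrect [ 497.4 -407.1] [16.5 20.1] 1.0
```

Run:
```python
from m import *
T=np.load("top.npy",allow_pickle=True).item();S=np.load("side.npy",allow_pickle=True).item()
def en(I,x0,y0,x1,y1,f):
    return cv2.resize(np.clip(I[y0:y1,x0:x1].astype(float)*1.5,0,255).astype(np.uint8),None,fx=f,fy=f,interpolation=cv2.INTER_CUBIC)
a=en(T["img"],92,214,142,262,8);b=en(S["img"],197,90,232,125,8)
h=max(a.shape[0],b.shape[0]);o=np.zeros((h,a.shape[1]+b.shape[1],3),np.uint8);o[:a.shape[0],:a.shape[1]]=a;o[:b.shape[0],a.shape[1]:]=b
cv2.imwrite("pics/pot.png",o)
# spatula yaw
for n,d in(("top",T),("side",S)):
    H=cv2.cvtColor(d["img"],cv2.COLOR_BGR2HSV)
    b=(330,150,358,215) if n=="top" else (240,262,320,292)
    m=np.zeros(H.shape[:2],np.uint8);m[b[1]:b[3],b[0]:b[2]]=(H[b[1]:b[3],b[0]:b[2],1]>100)
    v,u=np.nonzero(m);P=plane(d,np.c_[u,v],.009)[:,:2]
    h=P[P[:,0]<.655];h=h[h[:,0]>.58];k=np.polyfit(h[:,0],h[:,1],1);print(n,"handle slope deg",np.degrees(k[0]),"y at .643",np.polyval(k,.643), "x ext",P[:,0].min(),P[:,0].max())
```

```text
top handle slope deg -1.0657219314358093 y at .643 -0.2253886398106225 x ext 0.5686836768463498 0.7147944318992252
side handle slope deg -0.8304299335324424 y at .643 -0.22682185019526058 x ext 0.5728091756972854 0.7197894150493377
```

View pics/pot.png

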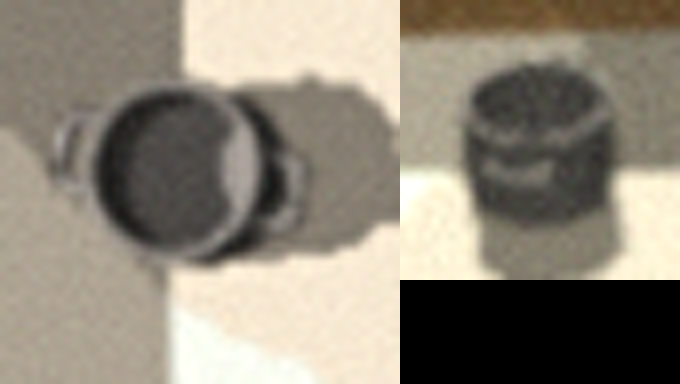

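The pot's rim in the zoomed top view is centred at about (114,235) in full-image pixels. Its ears are at about (99,233) left and (129,237) right.

Run:
```python
from m import *
T=np.load("top.npy",allow_pickle=True).item();S=np.load("side.npy",allow_pickle=True).item()
f=lambda p,x0,y0:(p[0]/8+x0-.44,p[1]/8+y0-.44)
print("top rim",plane(T,[f((179,170),92,214)],.044))
e=plane(T,[f((57,154),92,214),f((299,191),92,214)],.033);dd=e[0]-e[1];print(e,np.degrees(np.arctan2(dd[1],dd[0]))-90,np.hypot(*dd[:2]))
print("side rim",plane(S,[f((139,100),197,90)],.044))
# lid disc
for n,d,b,uv in(("top",T,(390,218,428,255),(408,236)),("side",S,(186,342,232,384),(209,366))):
    H=cv2.cvtColor(d["img"],cv2.COLOR_BGR2HSV)
    print(n,H[uv[1]+8,uv[0]-8],H[b[1]+1,b[0]+1])
    m=((H[...,2]<140)).astype(np.uint8)*255
    c,_=cont(m,b);ce,r,er=circ(plane(d,c,.009));print("lid",ce,r,er)
from rig import arm
s=arm.sense();print(rot(s["orientation"]).as_matrix().round(3))
```

```text
top rim [[0.48802426 0.41017314 0.044     ]]
[[0.49356692 0.45823357 0.033     ]
 [0.48219141 0.37032034 0.033     ]] -7.372808696996657 0.08864614305039165
side rim [[0.49313534 0.41137402 0.044     ]]
top [ 21  16 111] [ 38  12 170]
lid [ 0.49494909 -0.40590372] 0.03403931010508 0.0008870475021597197
side [ 18  24 128] [ 35  25 191]
lid [ 0.49871701 -0.40792113] 0.03364049047719779 0.0014671843712501533
[[ 0.264  0.965 -0.   ]
 [ 0.965 -0.264 -0.001]
 [-0.001  0.    -1.   ]]
```

```bash
cat > g.py <<'E'
# usage: g.py x y z t_deg [more waypoints x y z t] -> tool-axis numbers from the present pose
import sys
from h import *
from rig import arm
s=arm.sense();R0=rot(s["orientation"]);p=s["ee_pos"]
X=R0.as_matrix()[:,0]
print("t",round(s["time"],2),"p",p.round(4),"yaw",np.degrees(np.arctan2(X[1],X[0])).round(1),"w",round(s["width"],4),"F",s["ft_force"].round(1),"q7",s["joint_pos"][6].round(2))
a=list(map(float,sys.argv[1:]))
for i in range(0,len(a),4):
    x,y,z,t=a[i:i+4];t=np.radians(t);c,n=np.cos(t),np.sin(t)
    R1=R.from_matrix(np.array([[c,n,0],[n,-c,0],[0,0,-1]]))
    print("xyz",(R0.inv().apply(np.array([x,y,z])-p)/.2).round(3).tolist(),"ang",((R0.inv()*R1).as_rotvec()/np.pi).round(4).tolist())
E
python3 g.py .664 .218 .12 0  .55 .42 .2 0
```

```text
t 0.2 p [0.1647 0.6027 0.2309] yaw 74.7 w 0.0854 F [ 0.2 -0.7 -0.4] q7 -0.05
xyz [-1.197, 2.915, 0.556] ang [0.0002, 0.0002, 0.4151]
xyz [-0.373, 2.099, 0.155] ang [0.0002, 0.0002, 0.4151]
```

```bash
python3 -m pendant '[{"gripper":1,"xyz":[-0.1,0.25,0],"angular":[0,0,0.06]},{"gripper":1,"xyz":[-0.2,0.5,0],"angular":[0,0,0.12]},{"gripper":1,"xyz":[-0.3,0.75,0],"angular":[0,0,0.18]},{"gripper":1,"xyz":[-0.4,1,0],"angular":[0,0,0.24]},{"gripper":1,"xyz":[-0.4,1,0],"angular":[0,0,0.3]},{"gripper":1,"xyz":[-0.4,1,0],"angular":[0,0,0.36]},{"gripper":1,"xyz":[-0.4,1,0],"angular":[0,0,0.415]},{"gripper":1,"xyz":[-0.4,1,0],"angular":[0,0,0.415]},{"gripper":1,"xyz":[-0.4,1,0],"angular":[0,0,0.415]},{"gripper":1,"xyz":[-0.4,1,0],"angular":[0,0,0.415]}]'; python3 g.py .664 .218 .12 0
```

```text
time: 1.45
ee_pos: [0.3366, 0.4729, 0.2313]
orientation: [0.0, 1.0, 0.001, -0.0]
ft_force: [-0.9, 0.3, 0.3]
width: 0.0856
t 1.45 p [0.3366 0.4729 0.2313] yaw 0.2 w 0.0856 F [-0.9  0.3  0.3] q7 -0.9
xyz [1.633, 1.279, 0.556] ang [0.0, 0.0, 0.0009]
```

```bash
python3 -m pendant '[{"gripper":1,"xyz":[0.2,0.16,0],"angular":[0,0,0]},{"gripper":1,"xyz":[0.4,0.31,0],"angular":[0,0,0]},{"gripper":1,"xyz":[0.6,0.47,0],"angular":[0,0,0]},{"gripper":1,"xyz":[0.8,0.62,0],"angular":[0,0,0]},{"gripper":1,"xyz":[0.9,0.7,0],"angular":[0,0,0]},{"gripper":1,"xyz":[1,0.78,0],"angular":[0,0,0]},{"gripper":1,"xyz":[1,0.84,0],"angular":[0,0,0]},{"gripper":1,"xyz":[1,0.9,0],"angular":[0,0,0]},{"gripper":1,"xyz":[1,0.95,0],"angular":[0,0,0]},{"gripper":1,"xyz":[1,1,0],"angular":[0,0,0]}]'; python3 g.py .664 .218 .12 0 .664 .218 .005 0
```

```text
time: 2.7
ee_pos: [0.5363, 0.2728, 0.2315]
orientation: [-0.0, 1.0, 0.001, 0.0]
ft_force: [0.2, -1.0, 0.3]
width: 0.0853
t 2.7 p [0.5363 0.2728 0.2315] yaw 0.1 w 0.0853 F [ 0.2 -1.   0.3] q7 -0.38
xyz [0.638, 0.275, 0.557] ang [-0.0001, -0.0, 0.0004]
xyz [0.638, 0.275, 1.132] ang [-0.0001, -0.0, 0.0004]
```

```bash
python3 -m pendant '[{"gripper":1,"xyz":[0.2,0.1,0.1],"angular":[0,0,0]},{"gripper":1,"xyz":[0.4,0.2,0.2],"angular":[0,0,0]},{"gripper":1,"xyz":[0.55,0.25,0.3],"angular":[0,0,0]},{"gripper":1,"xyz":[0.62,0.275,0.4],"angular":[0,0,0]},{"gripper":1,"xyz":[0.638,0.275,0.5],"angular":[0,0,0]},{"gripper":1,"xyz":[0.638,0.275,0.6],"angular":[0,0,0]},{"gripper":1,"xyz":[0.638,0.275,0.7],"angular":[0,0,0]},{"gripper":1,"xyz":[0.638,0.275,0.78],"angular":[0,0,0]},{"gripper":1,"xyz":[0.638,0.275,0.8],"angular":[0,0,0]},{"gripper":1,"xyz":[0.638,0.275,0.8],"angular":[0,0,0]}]'
cat > pic.py <<'E'
import sys
from h import *
from rig import arm
n,f,x0,y0,x1,y1,k=sys.argv[1],sys.argv[2],*map(int,sys.argv[3:8])
d=arm.get_image(n);I=d["img"].copy();np.save("last_%s.npy"%n,d,allow_pickle=True)
print("tcp px",proj(d,[arm.sense()["ee_pos"]]).round(1))
cv2.imwrite(f"pics/{f}.png",cv2.resize(np.clip(I[y0:y1,x0:x1]*1.3,0,255).astype(np.uint8),None,fx=k,fy=k,interpolation=2))
E
python3 pic.py side b1 225 70 325 190 5;python3 pic.py top b1t 150 130 250 210 5; python3 g.py .664 .218 .005 0
```

```text
time: 3.95
ee_pos: [0.6644, 0.2181, 0.0715]
orientation: [0.0, 1.0, 0.0, 0.0]
ft_force: [0.5, 0.3, 1.1]
width: 0.0854
tcp px [[270.7 129.8]]
tcp px [[182.8 169.8]]
t 4.05 p [0.6647 0.2182 0.0721] yaw 0.0 w 0.0853 F [-0.   0.5  0.7] q7 -0.14
xyz [-0.004, 0.001, 0.335] ang [-0.0001, -0.0003, 0.0001]
```

View pics/b1.png

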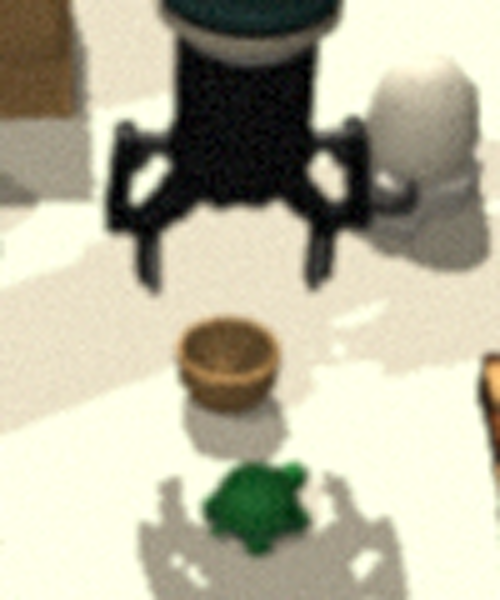

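View pics/b1t.png

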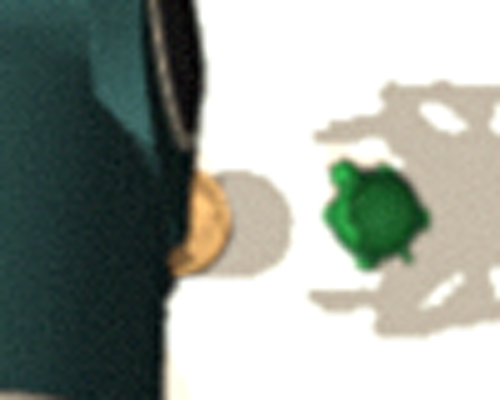

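The side view shows the fingers centred around the bowl, within about 2 mm. Next I descend and grip.

```bash
python3 -m pendant '[{"gripper":1,"xyz":[-0.01,0,0.12],"angular":[0,0,0]},{"gripper":1,"xyz":[-0.01,0,0.22],"angular":[0,0,0]},{"gripper":1,"xyz":[-0.01,0,0.3],"angular":[0,0,0]},{"gripper":1,"xyz":[-0.01,0,0.335],"angular":[0,0,0]},{"gripper":1,"xyz":[-0.01,0,0.335],"angular":[0,0,0]},{"gripper":-1,"xyz":[-0.01,0,0.335],"angular":[0,0,0]},{"gripper":-1,"xyz":[-0.01,0,0.335],"angular":[0,0,0]},{"gripper":-1,"xyz":[-0.01,0,0.335],"angular":[0,0,0]},{"gripper":-1,"xyz":[-0.01,0,0.335],"angular":[0,0,0]},{"gripper":-1,"xyz":[-0.01,0,0.335],"angular":[0,0,0]}]'; python3 pic.py side b2 225 70 325 190 5; python3 g.py .664 .218 .005 0
```

```text
time: 5.3
ee_pos: [0.6629, 0.2182, 0.0058]
orientation: [-0.0, 1.0, 0.0, 0.001]
ft_force: [-4.0, -0.9, 11.1]
width: 0.0616
tcp px [[269.1 147.2]]
t 5.35 p [0.6629 0.2182 0.0058] yaw 0.0 w 0.0616 F [-3.2 -1.3 10.4] q7 -0.12
xyz [0.005, 0.001, 0.004] ang [-0.0002, -0.0005, 0.0001]
```

View pics/b2.png

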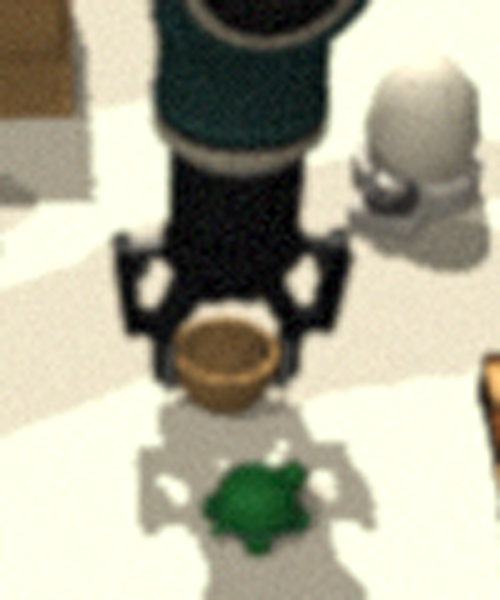

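```bash
python3 -m pendant '[{"gripper":-1,"xyz":[0,0,-0.15],"angular":[0,0,0]},{"gripper":-1,"xyz":[0,0,-0.35],"angular":[0,0,0]},{"gripper":-1,"xyz":[-0.05,0.1,-0.5],"angular":[0,0,0]},{"gripper":-1,"xyz":[-0.15,0.25,-0.5],"angular":[0,0,0]},{"gripper":-1,"xyz":[-0.25,0.4,-0.5],"angular":[0,0,0]},{"gripper":-1,"xyz":[-0.35,0.55,-0.5],"angular":[0,0,0]},{"gripper":-1,"xyz":[-0.45,0.7,-0.5],"angular":[0,0,0]},{"gripper":-1,"xyz":[-0.55,0.85,-0.5],"angular":[0,0,0]},{"gripper":-1,"xyz":[-0.65,1,-0.5],"angular":[0,0,0]},{"gripper":-1,"xyz":[-0.75,1,-0.5],"angular":[0,0,0]}]'; python3 g.py .4725 -.17 .106 0 .4725 -.17 .013 0
```

```text
time: 6.6
ee_pos: [0.5119, 0.0157, 0.105]
orientation: [0.0, 1.0, -0.002, 0.001]
ft_force: [-0.7, 1.1, 0.2]
width: 0.0616
t 6.6 p [0.5119 0.0157 0.105 ] yaw -0.2 w 0.0616 F [-0.7  1.1  0.2] q7 0.12
xyz [-0.194, 0.929, -0.005] ang [0.0001, -0.0004, -0.001]
xyz [-0.194, 0.929, 0.46] ang [0.0001, -0.0004, -0.001]
```

```bash
python3 -m pendant '[{"gripper":-1,"xyz":[-0.05,0.12,0],"angular":[0,0,0]},{"gripper":-1,"xyz":[-0.08,0.3,0],"angular":[0,0,0]},{"gripper":-1,"xyz":[-0.12,0.5,0],"angular":[0,0,0]},{"gripper":-1,"xyz":[-0.16,0.7,0],"angular":[0,0,0]},{"gripper":-1,"xyz":[-0.19,0.83,0],"angular":[0,0,0]},{"gripper":-1,"xyz":[-0.195,0.9,0.05],"angular":[0,0,0]},{"gripper":-1,"xyz":[-0.195,0.93,0.15],"angular":[0,0,0]},{"gripper":-1,"xyz":[-0.195,0.93,0.25],"angular":[0,0,0]},{"gripper":-1,"xyz":[-0.195,0.93,0.3],"angular":[0,0,0]},{"gripper":-1,"xyz":[-0.195,0.93,0.3],"angular":[0,0,0]}]'; python3 pic.py side b3 150 170 270 290 5;python3 pic.py top b3t 280 200 380 290 6; python3 g.py .4725 -.17 .013 0
```

```text
time: 7.85
ee_pos: [0.4732, -0.168, 0.0443]
orientation: [-0.0, 1.0, 0.0, -0.0]
ft_force: [0.5, 0.9, -0.2]
width: 0.0612
tcp px [[199.3 249. ]]
tcp px [[325.4 242.2]]
t 7.95 p [ 0.4737 -0.1681  0.045 ] yaw 0.0 w 0.0615 F [ 0.5  0.  -0.6] q7 0.58
xyz [-0.006, 0.01, 0.16] ang [0.0001, -0.0003, 0.0001]
```

View pics/b3.png

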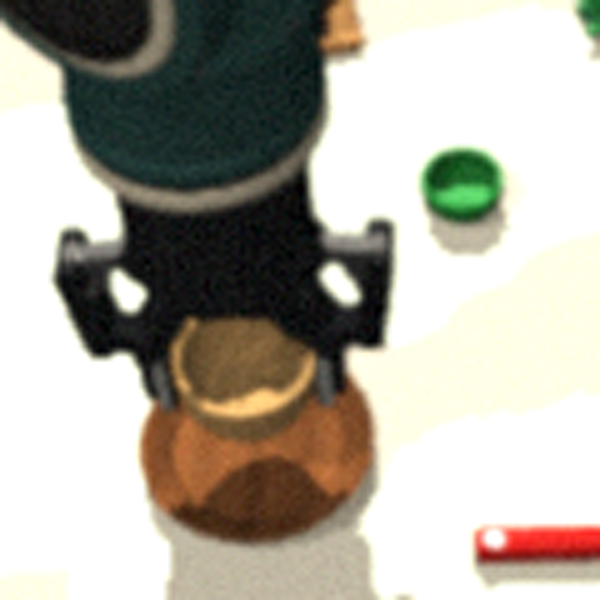

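View pics/b3t.png

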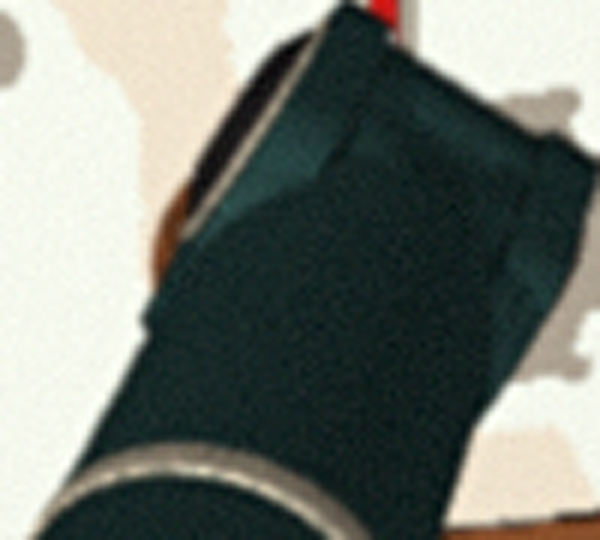

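Run:
```python
from m import *
d=np.load("last_side.npy",allow_pickle=True).item()
print(plane(d,[(150+244/5-.4,170+370/5-.4)],.075), plane(d,[(150+257/5-.4,170+452/5-.4)],.012))
```

```text
[[ 0.47491797 -0.17441598  0.075     ]] [[ 0.47460338 -0.17608124  0.012     ]]
```

```bash
python3 -m pendant '[{"gripper":-1,"xyz":[-0.006,0.009,0.06],"angular":[0,0,0]},{"gripper":-1,"xyz":[-0.006,0.009,0.11],"angular":[0,0,0]},{"gripper":-1,"xyz":[-0.006,0.009,0.145],"angular":[0,0,0]},{"gripper":-1,"xyz":[-0.006,0.009,0.162],"angular":[0,0,0]},{"gripper":-1,"xyz":[-0.006,0.009,0.164],"angular":[0,0,0]},{"gripper":-1,"xyz":[-0.006,0.009,0.164],"angular":[0,0,0]},{"gripper":0.7,"xyz":[-0.006,0.009,0.164],"angular":[0,0,0]},{"gripper":0.7,"xyz":[-0.006,0.009,0.164],"angular":[0,0,0]},{"gripper":0.7,"xyz":[-0.006,0.009,0.164],"angular":[0,0,0]},{"gripper":0.75,"xyz":[-0.006,0.009,0.164],"angular":[0,0,0]}]'; python3 g.py .6445 -.226 .15 90 .6445 -.226 .15 -90
```

```text
time: 9.2
ee_pos: [0.4722, -0.1698, 0.0115]
orientation: [0.0, 1.0, 0.0, 0.0]
ft_force: [-0.3, -0.2, 0.4]
width: 0.0749
t 9.2 p [ 0.4722 -0.1698  0.0115] yaw 0.0 w 0.0749 F [-0.3 -0.2  0.4] q7 0.61
xyz [0.861, 0.281, -0.692] ang [0.0, 0.0, -0.4999]
xyz [0.861, 0.281, -0.692] ang [0.0, -0.0, 0.5001]
```

```bash
python3 -m pendant '[{"gripper":0.75,"xyz":[0,0,-0.15],"angular":[0,0,0]},{"gripper":0.75,"xyz":[0,0,-0.4],"angular":[0,0,0.03]},{"gripper":0.75,"xyz":[0.1,0.03,-0.6],"angular":[0,0,0.09]},{"gripper":0.5,"xyz":[0.25,0.1,-0.69],"angular":[0,0,0.15]},{"gripper":0.2,"xyz":[0.4,0.15,-0.69],"angular":[0,0,0.21]},{"gripper":0.2,"xyz":[0.55,0.2,-0.69],"angular":[0,0,0.27]},{"gripper":0.2,"xyz":[0.7,0.25,-0.69],"angular":[0,0,0.33]},{"gripper":0.2,"xyz":[0.8,0.28,-0.69],"angular":[0,0,0.39]},{"gripper":0.2,"xyz":[0.86,0.28,-0.69],"angular":[0,0,0.45]},{"gripper":0.2,"xyz":[0.86,0.28,-0.69],"angular":[0,0,0.505]}]'; python3 pic.py top p1 250 130 400 280 4; python3 pic.py side p1s 150 170 330 320 4; python3 g.py .6445 -.226 .1 -91 .6445 -.226 .003 -91
```

```text
time: 10.45
ee_pos: [0.6447, -0.2256, 0.149]
orientation: [-0.0, -0.7, 0.714, 0.0]
ft_force: [1.5, 0.2, -0.1]
width: 0.0512
tcp px [[352.1 172.6]]
tcp px [[281.9 240.7]]
t 10.55 p [ 0.6441 -0.2255  0.149 ] yaw -91.0 w 0.0512 F [1.6 0.5 0.6] q7 -0.87
xyz [0.002, -0.002, 0.245] ang [0.0003, -0.0002, -0.0001]
xyz [0.002, -0.003, 0.73] ang [0.0003, -0.0002, -0.0001]
```

View pics/p1.png

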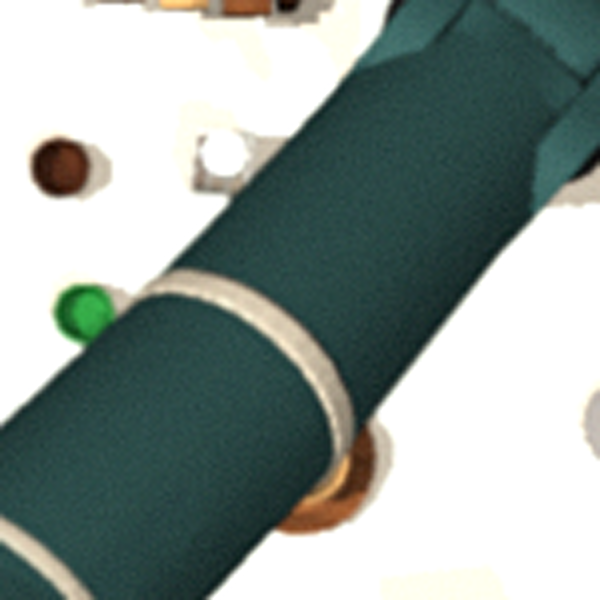

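View pics/p1s.png

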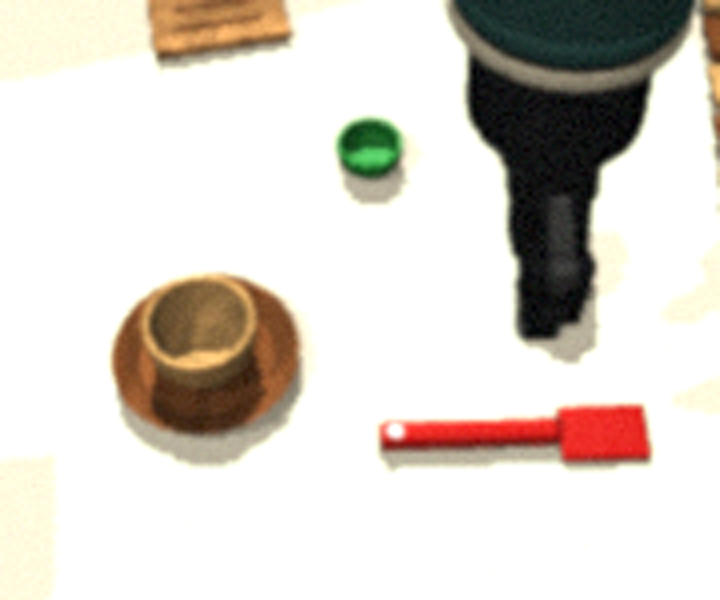

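```bash
python3 -m pendant '[{"gripper":0.2,"xyz":[0.003,0.02,0.2],"angular":[0,0,0]},{"gripper":0.2,"xyz":[0.003,0.02,0.4],"angular":[0,0,0]},{"gripper":0.2,"xyz":[0.003,0.02,0.58],"angular":[0,0,0]},{"gripper":0.2,"xyz":[0.003,0.02,0.68],"angular":[0,0,0]},{"gripper":0.2,"xyz":[0.003,0.02,0.725],"angular":[0,0,0]},{"gripper":0,"xyz":[0.003,0.02,0.725],"angular":[0,0,0]},{"gripper":-0.3,"xyz":[0.003,0.02,0.725],"angular":[0,0,0]},{"gripper":-0.6,"xyz":[0.003,0.02,0.725],"angular":[0,0,0]},{"gripper":-1,"xyz":[0.003,0.02,0.725],"angular":[0,0,0]},{"gripper":-1,"xyz":[0.003,0.02,0.725],"angular":[0,0,0]}]'; python3 pic.py side p2s 225 210 325 310 5; python3 g.py .469 -.26 .1 -90
```

```text
time: 11.8
ee_pos: [0.6406, -0.2264, 0.0055]
orientation: [0.0, -0.702, 0.712, -0.0]
ft_force: [-1.9, 1.1, 7.0]
width: 0.0115
tcp px [[275.6 278.4]]
t 11.85 p [ 0.6406 -0.2264  0.0055] yaw -90.9 w 0.0117 F [-2.3  1.   7.9] q7 -0.78
xyz [0.181, 0.855, -0.473] ang [-0.0004, -0.0001, -0.0048]
```

View pics/p2s.png

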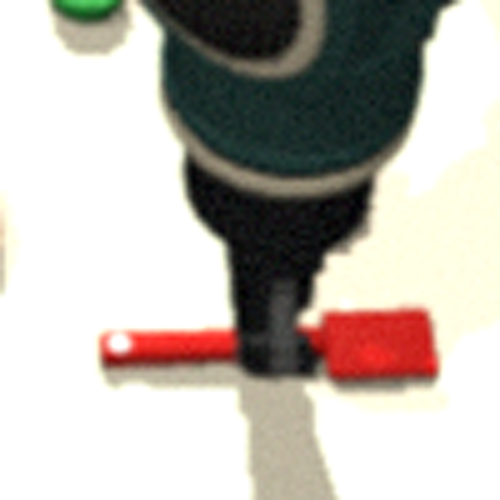

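```bash
python3 -m pendant '[{"gripper":-1,"xyz":[0,0,-0.15],"angular":[0,0,0]},{"gripper":-1,"xyz":[0,0.03,-0.3],"angular":[0,0,0]},{"gripper":-1,"xyz":[0.03,0.12,-0.4],"angular":[0,0,0]},{"gripper":-1,"xyz":[0.06,0.27,-0.4],"angular":[0,0,0]},{"gripper":-1,"xyz":[0.1,0.42,-0.4],"angular":[0,0,-0.005]},{"gripper":-1,"xyz":[0.14,0.57,-0.4],"angular":[0,0,-0.005]},{"gripper":-1,"xyz":[0.16,0.7,-0.4],"angular":[0,0,-0.005]},{"gripper":-1,"xyz":[0.18,0.8,-0.35],"angular":[0,0,-0.005]},{"gripper":-1,"xyz":[0.18,0.855,-0.25],"angular":[0,0,-0.005]},{"gripper":-1,"xyz":[0.18,0.855,-0.2],"angular":[0,0,-0.005]}]'; python3 pic.py side p3s 150 200 310 350 4; python3 g.py .469 -.26 .005 -90
```

```text
time: 13.1
ee_pos: [0.4681, -0.2596, 0.0442]
orientation: [0.0, -0.707, 0.707, 0.0]
ft_force: [0.3, 0.2, -0.6]
width: 0.0116
tcp px [[194.8 286.6]]
t 13.15 p [ 0.4685 -0.2593  0.0434] yaw -90.0 w 0.0116 F [-1.   0.5 -1.9] q7 -0.55
xyz [0.003, -0.003, 0.192] ang [0.0003, 0.0002, 0.0001]
```

View pics/p3s.png

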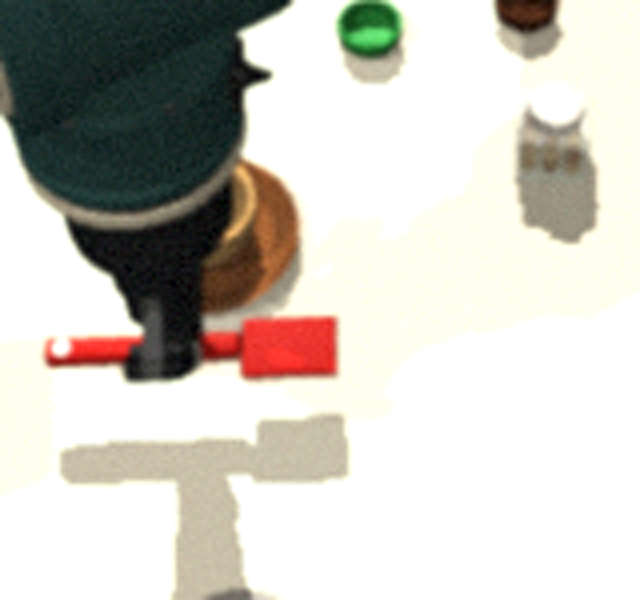

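```bash
python3 -m pendant '[{"gripper":-1,"xyz":[0.003,-0.003,0.06],"angular":[0,0,0]},{"gripper":-1,"xyz":[0.003,-0.003,0.12],"angular":[0,0,0]},{"gripper":-1,"xyz":[0.003,-0.003,0.17],"angular":[0,0,0]},{"gripper":-1,"xyz":[0.003,-0.003,0.19],"angular":[0,0,0]},{"gripper":-1,"xyz":[0.003,-0.003,0.192],"angular":[0,0,0]},{"gripper":-1,"xyz":[0.003,-0.003,0.192],"angular":[0,0,0]},{"gripper":-0.4,"xyz":[0.003,-0.003,0.19],"angular":[0,0,0]},{"gripper":-0.2,"xyz":[0.003,-0.003,0.19],"angular":[0,0,0]},{"gripper":-0.2,"xyz":[0.003,-0.003,0.1],"angular":[0,0,0]},{"gripper":-0.2,"xyz":[0.003,-0.003,-0.1],"angular":[0,0,0]}]'; python3 g.py .4905 .411 .15 -7.4 .469 0.05 .15 -7.4
```

```text
time: 14.4
ee_pos: [0.4685, -0.2602, 0.0654]
orientation: [-0.001, -0.707, 0.707, 0.001]
ft_force: [1.0, -0.1, -0.4]
width: 0.034
t 14.4 p [ 0.4685 -0.2602  0.0654] yaw -90.0 w 0.034 F [ 1.  -0.1 -0.4] q7 -0.58
xyz [-3.356, -0.108, -0.422] ang [0.0004, 0.0005, -0.459]
xyz [-1.551, -0.001, -0.423] ang [0.0004, 0.0005, -0.459]
```

```bash
python3 -m pendant '[{"gripper":0.2,"xyz":[0,0,-0.2],"angular":[0,0,0]},{"gripper":1,"xyz":[-0.05,0,-0.4],"angular":[0,0,-0.05]},{"gripper":1,"xyz":[-0.2,0,-0.45],"angular":[0,0,-0.1]},{"gripper":1,"xyz":[-0.4,0,-0.45],"angular":[0,0,-0.16]},{"gripper":1,"xyz":[-0.6,0,-0.45],"angular":[0,0,-0.22]},{"gripper":1,"xyz":[-0.8,0,-0.45],"angular":[0,0,-0.28]},{"gripper":1,"xyz":[-0.9,0,-0.45],"angular":[0,0,-0.34]},{"gripper":1,"xyz":[-0.95,0,-0.45],"angular":[0,0,-0.4]},{"gripper":1,"xyz":[-1,0,-0.45],"angular":[0,0,-0.459]},{"gripper":1,"xyz":[-1,0,-0.45],"angular":[0,0,-0.459]}]'; python3 g.py .4905 .411 .15 -7.4
```

```text
time: 15.65
ee_pos: [0.4692, -0.0601, 0.1554]
orientation: [-0.0, 0.998, -0.064, 0.0]
ft_force: [0.1, -0.1, -0.1]
width: 0.0857
t 15.65 p [ 0.4692 -0.0601  0.1554] yaw -7.4 w 0.0857 F [ 0.1 -0.1 -0.1] q7 0.14
xyz [-0.197, -2.35, 0.028] ang [-0.0001, -0.0003, 0.0001]
```

```bash
python3 -m pendant '[{"gripper":1,"xyz":[0,-0.15,0],"angular":[0,0,0]},{"gripper":1,"xyz":[-0.02,-0.35,0],"angular":[0,0,0]},{"gripper":1,"xyz":[-0.04,-0.6,0],"angular":[0,0,0]},{"gripper":1,"xyz":[-0.07,-0.85,0],"angular":[0,0,0]},{"gripper":1,"xyz":[-0.08,-1,0],"angular":[0,0,0]},{"gripper":1,"xyz":[-0.08,-1,0],"angular":[0,0,0]},{"gripper":1,"xyz":[-0.08,-1,0],"angular":[0,0,0]},{"gripper":1,"xyz":[-0.08,-1,0],"angular":[0,0,0]},{"gripper":1,"xyz":[-0.08,-1,0],"angular":[0,0,0]},{"gripper":1,"xyz":[-0.08,-1,0],"angular":[0,0,0]}]'; python3 -m pendant '[{"gripper":1,"xyz":[0,-0.15,0],"angular":[0,0,0]},{"gripper":1,"xyz":[-0.02,-0.35,0],"angular":[0,0,0]},{"gripper":1,"xyz":[-0.04,-0.6,0],"angular":[0,0,0]},{"gripper":1,"xyz":[-0.07,-0.85,0],"angular":[0,0,0]},{"gripper":1,"xyz":[-0.08,-1,0],"angular":[0,0,0]},{"gripper":1,"xyz":[-0.08,-1,0],"angular":[0,0,0]},{"gripper":1,"xyz":[-0.08,-1,0],"angular":[0,0,0]},{"gripper":1,"xyz":[-0.08,-1,0],"angular":[0,0,0]},{"gripper":1,"xyz":[-0.08,-1,0],"angular":[0,0,0]},{"gripper":1,"xyz":[-0.08,-1,0],"angular":[0,0,0]}]';python3 pic.py top q1 280 150 400 280 5; python3 g.py .4895 .411 .15 -7.4 .4895 .411 .08 -7.4
```

```text
time: 16.9
ee_pos: [0.479, 0.1398, 0.1546]
orientation: [0.0, 0.998, -0.065, 0.0]
ft_force: [0.2, -0.6, -0.1]
width: 0.0854
time: 18.15
ee_pos: [0.4888, 0.3402, 0.1546]
orientation: [-0.0, 0.998, -0.064, 0.0]
ft_force: [0.1, -0.1, 0.7]
width: 0.0853
tcp px [[127.4 231.8]]
t 18.2 p [0.4888 0.3403 0.1546] yaw -7.4 w 0.0854 F [-0.1  0.3  0.5] q7 -0.59
xyz [-0.042, -0.351, 0.023] ang [-0.0, -0.0, 0.0001]
xyz [-0.042, -0.351, 0.373] ang [-0.0, -0.0, 0.0001]
```

View pics/q1.png

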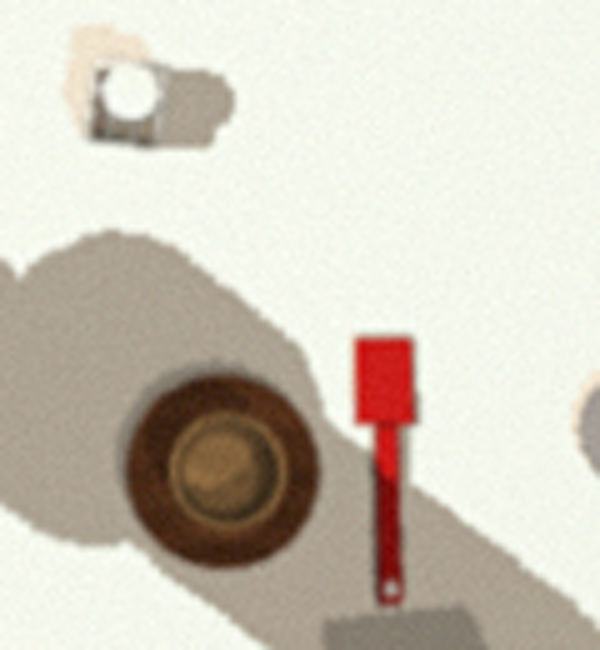

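The bowl sits on the plate near its middle, and the spatula lies beside it pointing straight away. I'll quantify both.

```bash
cat > chk.py <<'E'
from m import *
from rig import arm
d=arm.get_image("top");np.save("last_top.npy",d,allow_pickle=True)
H=cv2.cvtColor(d["img"],cv2.COLOR_BGR2HSV);mask=((H[...,1]>85)).astype(np.uint8)*255
c,_=cont(mask,(298,218,352,270));pc,r,e=circ(plane(d,c,.012));print("plate",pc.round(4),r,e)
# bowl: hue-independent: brighter than plate
g=cv2.GaussianBlur(d["img"],(3,3),0)
u,v=proj(d,[[pc[0],pc[1],.042]])[0];S=8
im=cv2.resize(g[int(v)-25:int(v)+25,int(u)-25:int(u)+25],None,fx=S,fy=S,interpolation=cv2.INTER_CUBIC).astype(float).sum(2)
o=np.array([int(u)-25,int(v)-25]);pts=[]
c0=np.array([u,v])
for _ in range(3):
  pts=[]
  for a in np.linspace(0,2*np.pi,72,endpoint=False):
    rr=np.arange(8,15,.1);uv=c0+np.c_[np.cos(a)*rr,np.sin(a)*rr];q=(uv-o+.5)*S-.5
    val=cv2.remap(im.astype(np.float32),q[:,0].astype(np.float32)[None],q[:,1].astype(np.float32)[None],1)[0]
    gr=np.gradient(val);k=gr.argmin();pts.append(uv[k])
  pts=np.array(pts);bc,r,e=circ(plane(d,pts,.042));c0=proj(d,[[bc[0],bc[1],.042]])[0]
print("bowl",bc.round(4),r,e,"off",(bc-pc).round(4))
b=(345,205,375,290);m=np.zeros(H.shape[:2],np.uint8);m[b[1]:b[3],b[0]:b[2]]=(H[b[1]:b[3],b[0]:b[2],1]>130)&((H[b[1]:b[3],b[0]:b[2],0]<6)|(H[b[1]:b[3],b[0]:b[2],0]>174))
vv,uu=np.nonzero(m);P=plane(d,np.c_[uu,vv],.009)[:,:2];h=P[P[:,0]<P[:,0].max()-.06]
k=np.polyfit(h[:,0],h[:,1],1);print("spat yaw",np.degrees(k[0]),"mid x",(P[:,0].min()+P[:,0].max())/2,"y",np.polyval(k,pc[0]),"off y",np.polyval(k,pc[0])-pc[1],len(P))
E
python3 chk.py
```

```text
plate [ 0.4713 -0.1684] 0.05220759845047738 0.0007197423573305676
bowl [ 0.4691 -0.1679] 0.032949736511370134 0.0006974231985599758 off [-0.0022  0.0006]
spat yaw 0.4609632544584987 mid x 0.47135582851054336 y -0.2607000733911463 off y -0.09226699008030267 343
```

```bash
python3 -m pendant '[{"gripper":1,"xyz":[-0.01,-0.1,0],"angular":[0,0,0]},{"gripper":1,"xyz":[-0.02,-0.22,0],"angular":[0,0,0]},{"gripper":1,"xyz":[-0.04,-0.32,0.02],"angular":[0,0,0]},{"gripper":1,"xyz":[-0.042,-0.35,0.1],"angular":[0,0,0]},{"gripper":1,"xyz":[-0.042,-0.35,0.2],"angular":[0,0,0]},{"gripper":1,"xyz":[-0.042,-0.35,0.3],"angular":[0,0,0]},{"gripper":1,"xyz":[-0.042,-0.35,0.36],"angular":[0,0,0]},{"gripper":1,"xyz":[-0.042,-0.35,0.37],"angular":[0,0,0]},{"gripper":1,"xyz":[-0.042,-0.35,0.37],"angular":[0,0,0]},{"gripper":1,"xyz":[-0.042,-0.35,0.37],"angular":[0,0,0]}]';python3 pic.py side q2 165 40 265 150 5; python3 pic.py top q2t 70 190 190 290 5; python3 g.py .4895 .411 .007 -7.4
```

```text
time: 19.5
ee_pos: [0.4897, 0.4113, 0.0812]
orientation: [-0.0, 0.998, -0.064, 0.0]
ft_force: [-0.8, -0.0, -0.7]
width: 0.0855
tcp px [[212.1  92.4]]
tcp px [[109.4 233.2]]
t 19.6 p [0.4896 0.4112 0.081 ] yaw -7.4 w 0.0854 F [-0.1  0.2 -0.3] q7 -0.64
xyz [-0.0, 0.001, 0.37] ang [-0.0002, -0.0001, 0.0002]
```

View pics/q2.png

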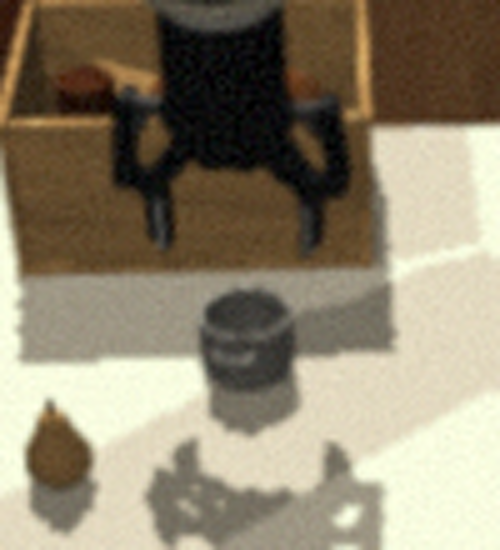

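View pics/q2t.png

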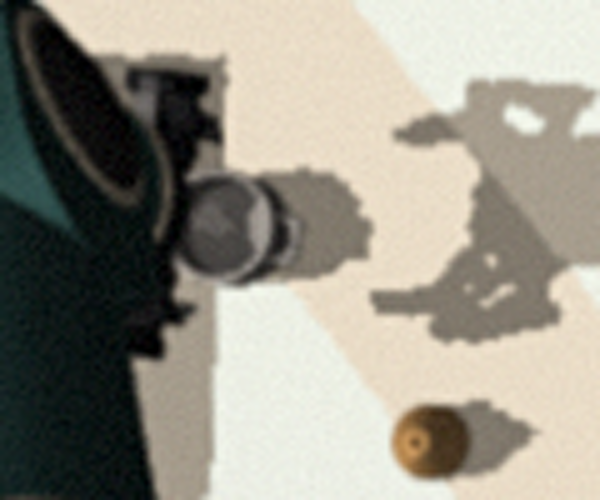

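```bash
python3 -m pendant '[{"gripper":1,"xyz":[0.008,0,0.1],"angular":[0,0,0]},{"gripper":1,"xyz":[0.008,0,0.2],"angular":[0,0,0]},{"gripper":1,"xyz":[0.008,0,0.29],"angular":[0,0,0]},{"gripper":1,"xyz":[0.008,0,0.35],"angular":[0,0,0]},{"gripper":1,"xyz":[0.008,0,0.37],"angular":[0,0,0]},{"gripper":0.7,"xyz":[0.008,0,0.37],"angular":[0,0,0]},{"gripper":0.5,"xyz":[0.008,0,0.37],"angular":[0,0,0]},{"gripper":-1,"xyz":[0.008,0,0.37],"angular":[0,0,0]},{"gripper":-1,"xyz":[0.008,0,0.37],"angular":[0,0,0]},{"gripper":-1,"xyz":[0.008,0,0.37],"angular":[0,0,0]}]';python3 pic.py side q3 165 40 265 150 5; python3 g.py .4895 .411 .007 -7.4
```

```text
time: 20.85
ee_pos: [0.4913, 0.4112, 0.0075]
orientation: [-0.001, 0.998, -0.064, 0.0]
ft_force: [-2.5, -0.2, 7.2]
width: 0.0612
tcp px [[214.1 111.3]]
t 20.9 p [0.4914 0.4112 0.0076] yaw -7.4 w 0.0616 F [-1.4 -1.6  7.3] q7 -0.61
xyz [-0.009, 0.002, 0.003] ang [-0.0004, -0.0002, 0.0002]
```

View pics/q3.png

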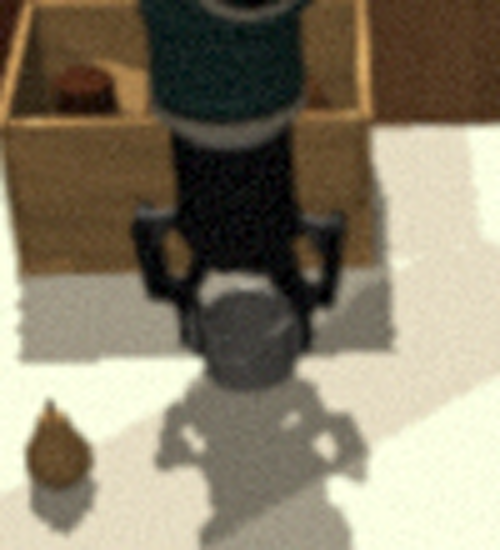

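```bash
python3 g.py .465 .1275 .1 -7.4; python3 -m pendant '[{"gripper":-1,"xyz":[0,0,-0.1],"angular":[0,0,0]},{"gripper":-1,"xyz":[0,0.02,-0.25],"angular":[0,0,0]},{"gripper":-1,"xyz":[0,0.12,-0.38],"angular":[0,0,0]},{"gripper":-1,"xyz":[0,0.27,-0.4],"angular":[0,0,0]},{"gripper":-1,"xyz":[0.02,0.42,-0.4],"angular":[0,0,0]},{"gripper":-1,"xyz":[0.04,0.57,-0.4],"angular":[0,0,0]},{"gripper":-1,"xyz":[0.05,0.72,-0.4],"angular":[0,0,0]},{"gripper":-1,"xyz":[0.05,0.87,-0.4],"angular":[0,0,0]},{"gripper":-1,"xyz":[0.05,0.97,-0.4],"angular":[0,0,0]},{"gripper":-1,"xyz":[0.05,1,-0.4],"angular":[0,0,0]}]'; python3 g.py .465 .1275 .04 -7.4 .465 .1275 .018 -7.4
```

```text
t 20.9 p [0.4914 0.4112 0.0076] yaw -7.4 w 0.0616 F [-1.4 -1.6  7.3] q7 -0.61
xyz [0.052, 1.423, -0.464] ang [-0.0004, -0.0002, 0.0002]
time: 22.15
ee_pos: [0.4755, 0.2106, 0.0872]
orientation: [-0.0, 0.998, -0.065, 0.0]
ft_force: [-0.3, 0.8, -1.2]
width: 0.0618
t 22.15 p [0.4755 0.2106 0.0872] yaw -7.4 w 0.0618 F [-0.3  0.8 -1.2] q7 -0.37
xyz [0.002, 0.419, 0.236] ang [-0.0002, -0.0002, -0.0001]
xyz [0.002, 0.419, 0.346] ang [-0.0002, -0.0002, -0.0001]
```

```bash
python3 -m pendant '[{"gripper":-1,"xyz":[0,0.08,0],"angular":[0,0,0]},{"gripper":-1,"xyz":[0,0.18,0],"angular":[0,0,0]},{"gripper":-1,"xyz":[0,0.28,0],"angular":[0,0,0]},{"gripper":-1,"xyz":[0.002,0.36,0],"angular":[0,0,0]},{"gripper":-1,"xyz":[0.002,0.41,0.03],"angular":[0,0,0]},{"gripper":-1,"xyz":[0.002,0.42,0.1],"angular":[0,0,0]},{"gripper":-1,"xyz":[0.002,0.42,0.17],"angular":[0,0,0]},{"gripper":-1,"xyz":[0.002,0.42,0.23],"angular":[0,0,0]},{"gripper":-1,"xyz":[0.002,0.42,0.25],"angular":[0,0,0]},{"gripper":-1,"xyz":[0.002,0.42,0.25],"angular":[0,0,0]}]'; python3 pic.py side r1 150 100 270 210 5;python3 pic.py top r1t 170 190 280 290 5; python3 g.py .465 .1275 .018 -7.4
```

```text
time: 23.4
ee_pos: [0.4648, 0.1279, 0.0362]
orientation: [0.0, 0.998, -0.064, -0.0]
ft_force: [0.5, -0.2, -1.1]
width: 0.0616
tcp px [[201.7 161.5]]
tcp px [[215.8 244.8]]
t 23.5 p [0.4651 0.1279 0.0367] yaw -7.4 w 0.0618 F [-0.4  0.3 -1.2] q7 -0.17
xyz [-0.0, 0.002, 0.094] ang [-0.0, -0.0001, 0.0002]
```

View pics/r1.png

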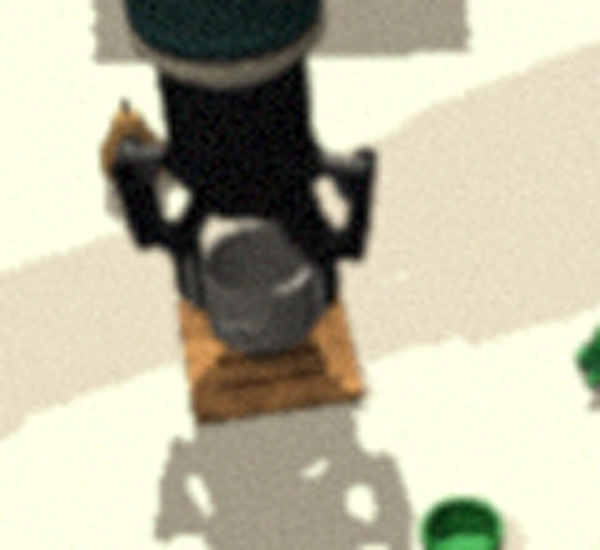

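View pics/r1t.png

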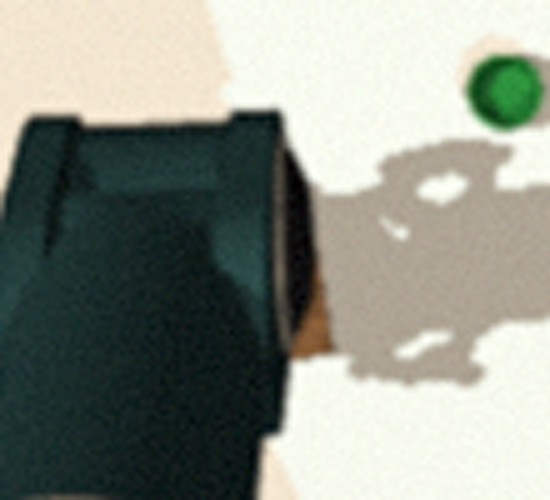

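Run:
```python
import numpy as np,cv2
d=np.load("last_side.npy",allow_pickle=True).item();I=d["img"][138:186,178:232]
cv2.imwrite("pics/r2.png",cv2.resize(np.clip(I*2.2,0,255).astype(np.uint8),None,fx=12,fy=12,interpolation=2))
```

```text
(no output)
```

View pics/r2.png

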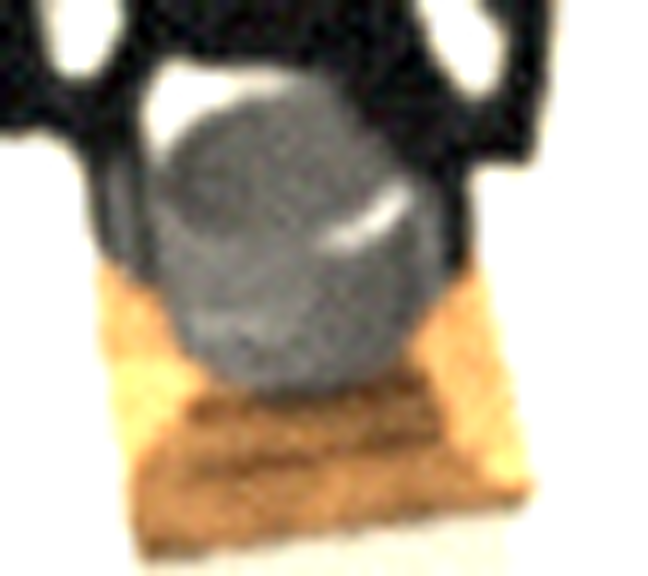

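The pot hangs upright over the trivet, centred in column on it. I lower and release it.

```bash
python3 -m pendant '[{"gripper":-1,"xyz":[0,0.002,0.04],"angular":[0,0,0]},{"gripper":-1,"xyz":[0,0.002,0.07],"angular":[0,0,0]},{"gripper":-1,"xyz":[0,0.002,0.09],"angular":[0,0,0]},{"gripper":-1,"xyz":[0,0.002,0.096],"angular":[0,0,0]},{"gripper":-1,"xyz":[0,0.002,0.096],"angular":[0,0,0]},{"gripper":-1,"xyz":[0,0.002,0.096],"angular":[0,0,0]},{"gripper":0.7,"xyz":[0,0.002,0.096],"angular":[0,0,0]},{"gripper":0.75,"xyz":[0,0.002,0.096],"angular":[0,0,0]},{"gripper":0.8,"xyz":[0,0.002,0.096],"angular":[0,0,0]},{"gripper":0.8,"xyz":[0,0.002,0],"angular":[0,0,0]}]'; python3 g.py .497 -.406 .15 -7.4
```

```text
time: 24.75
ee_pos: [0.4641, 0.1271, 0.0359]
orientation: [0.001, 0.998, -0.064, -0.001]
ft_force: [0.3, 0.2, -0.0]
width: 0.0765
t 24.75 p [0.4641 0.1271 0.0359] yaw -7.4 w 0.0765 F [ 0.3  0.2 -0. ] q7 -0.16
xyz [0.504, 2.623, -0.568] ang [0.0004, 0.0006, 0.0002]
```

```bash
python3 -m pendant '[{"gripper":0.8,"xyz":[0,0,-0.2],"angular":[0,0,0]},{"gripper":0.8,"xyz":[0,0,-0.4],"angular":[0,0,0]},{"gripper":0,"xyz":[0.02,0.1,-0.55],"angular":[0,0,0]},{"gripper":0,"xyz":[0.05,0.3,-0.57],"angular":[0,0,0]},{"gripper":0,"xyz":[0.1,0.5,-0.57],"angular":[0,0,0]},{"gripper":0,"xyz":[0.13,0.75,-0.57],"angular":[0,0,0]},{"gripper":0,"xyz":[0.17,1,-0.57],"angular":[0,0,0]},{"gripper":0,"xyz":[0.17,1,-0.57],"angular":[0,0,0]},{"gripper":0,"xyz":[0.17,1,-0.57],"angular":[0,0,0]},{"gripper":0,"xyz":[0.17,1,-0.57],"angular":[0,0,0]}]'; python3 -m pendant '[{"gripper":0,"xyz":[0.02,0.1,0],"angular":[0,0,0]},{"gripper":0,"xyz":[0.05,0.3,0],"angular":[0,0,0]},{"gripper":0,"xyz":[0.1,0.5,0],"angular":[0,0,0]},{"gripper":0,"xyz":[0.13,0.75,0],"angular":[0,0,0]},{"gripper":0,"xyz":[0.16,0.9,0],"angular":[0,0,0]},{"gripper":0,"xyz":[0.17,1,0],"angular":[0,0,0]},{"gripper":0,"xyz":[0.17,1,0],"angular":[0,0,0]},{"gripper":0,"xyz":[0.17,1,0],"angular":[0,0,0]},{"gripper":0,"xyz":[0.17,1,0],"angular":[0,0,0]},{"gripper":0,"xyz":[0.17,1,0],"angular":[0,0,0]}]'; python3 g.py .496 -.406 .15 -7.4; python3 pic.py top s1 170 190 280 290 6; python3 pic.py side s1s 165 120 245 200 7
```

```text
time: 26.0
ee_pos: [0.4729, -0.0742, 0.1504]
orientation: [-0.0, 0.998, -0.063, -0.0]
ft_force: [0.3, -0.4, 0.6]
width: 0.0427
time: 27.25
ee_pos: [0.4812, -0.2772, 0.1506]
orientation: [-0.0, 0.998, -0.064, 0.0]
ft_force: [-0.4, 0.4, -0.9]
width: 0.0427
t 27.25 p [ 0.4812 -0.2772  0.1506] yaw -7.3 w 0.0427 F [-0.4  0.4 -0.9] q7 0.62
xyz [0.155, 0.629, 0.003] ang [-0.0, -0.0, 0.0005]
tcp px [[374. 237.]]
tcp px [[194.9 267.1]]
```

View pics/s1.png

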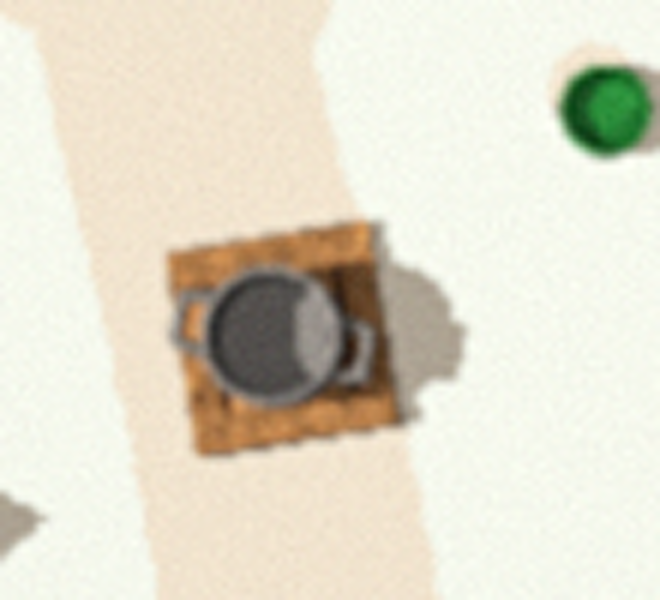

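View pics/s1s.png

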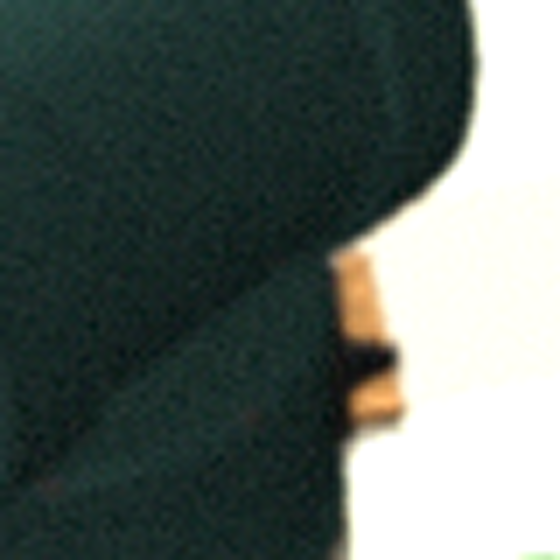

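```bash
python3 - <<'E'
from m import *
d=np.load("last_top.npy",allow_pickle=True).item()
f=lambda x,y:(x/6+170-.42,y/6+190-.42)
print(plane(d,[f(276,337)],.054),plane(d,[f(290,338)],.01))
E
python3 g.py .496 -.4055 .06 -7.4
```

```text
[[0.46182685 0.12668789 0.054     ]] [[0.4634908  0.12469189 0.01      ]]
t 27.35 p [ 0.4811 -0.2776  0.1506] yaw -7.3 w 0.0429 F [ 0.4 -0.7  0.1] q7 0.62
xyz [0.156, 0.625, 0.453] ang [0.0, -0.0001, 0.0004]
```

```bash
python3 -m pendant '[{"gripper":0,"xyz":[0.04,0.1,0],"angular":[0,0,0]},{"gripper":0,"xyz":[0.08,0.3,0],"angular":[0,0,0]},{"gripper":0,"xyz":[0.12,0.48,0],"angular":[0,0,0]},{"gripper":0,"xyz":[0.15,0.6,0.05],"angular":[0,0,0]},{"gripper":0,"xyz":[0.155,0.625,0.15],"angular":[0,0,0]},{"gripper":0,"xyz":[0.155,0.625,0.25],"angular":[0,0,0]},{"gripper":0,"xyz":[0.155,0.625,0.35],"angular":[0,0,0]},{"gripper":0,"xyz":[0.155,0.625,0.44],"angular":[0,0,0]},{"gripper":0,"xyz":[0.155,0.625,0.45],"angular":[0,0,0]},{"gripper":0,"xyz":[0.155,0.625,0.45],"angular":[0,0,0]}]'; python3 pic.py side t1 165 294 265 384 6;python3 pic.py top t1t 360 190 460 280 6; python3 g.py .496 -.405 .01 -7.4
```

```text
time: 28.6
ee_pos: [0.4959, -0.406, 0.0608]
orientation: [0.0, 0.998, -0.064, 0.0]
ft_force: [-0.7, 0.4, -0.7]
width: 0.0426
tcp px [[205.2 356.3]]
tcp px [[413.3 233.6]]
t 28.7 p [ 0.496  -0.4062  0.0613] yaw -7.4 w 0.0428 F [ 0.1 -0.5 -0. ] q7 0.86
xyz [-0.001, -0.006, 0.257] ang [0.0002, -0.0003, 0.0002]
```

View pics/t1.png

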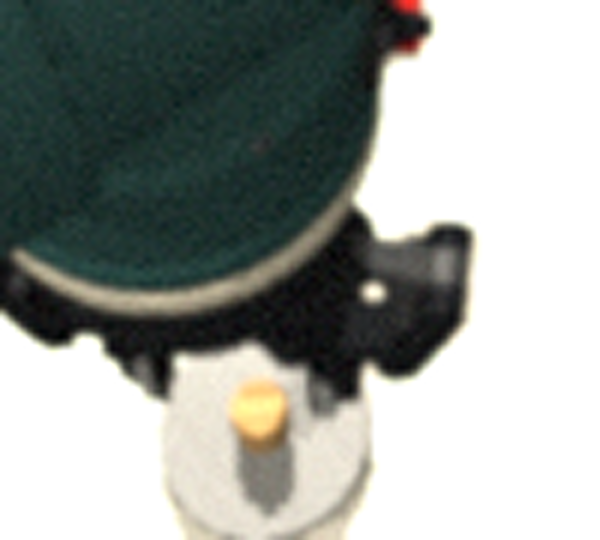

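View pics/t1t.png

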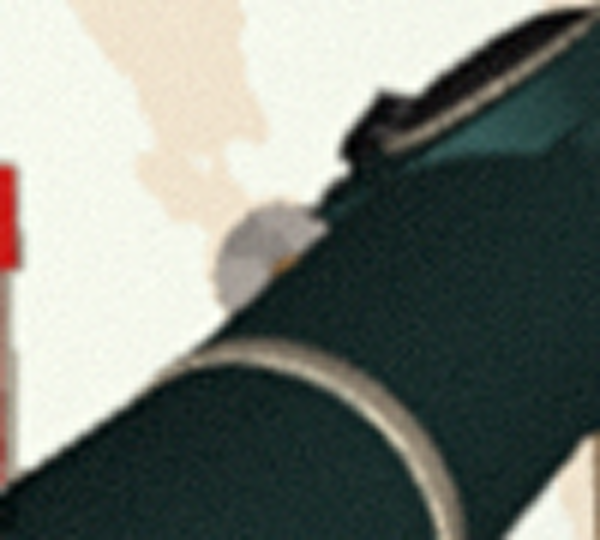

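```bash
python3 -m pendant '[{"gripper":0,"xyz":[0.004,-0.004,0.08],"angular":[0,0,0]},{"gripper":0,"xyz":[0.004,-0.004,0.16],"angular":[0,0,0]},{"gripper":0,"xyz":[0.004,-0.004,0.22],"angular":[0,0,0]},{"gripper":0,"xyz":[0.004,-0.004,0.245],"angular":[0,0,0]},{"gripper":0,"xyz":[0.004,-0.004,0.245],"angular":[0,0,0]},{"gripper":-0.2,"xyz":[0.004,-0.004,0.245],"angular":[0,0,0]},{"gripper":-0.4,"xyz":[0.004,-0.004,0.245],"angular":[0,0,0]},{"gripper":-1,"xyz":[0.004,-0.004,0.245],"angular":[0,0,0]},{"gripper":-1,"xyz":[0.004,-0.004,0.245],"angular":[0,0,0]},{"gripper":-1,"xyz":[0.004,-0.004,0.245],"angular":[0,0,0]}]'; python3 pic.py side t2 165 294 265 384 6; python3 g.py .4645 .127 .12 -7.4
```

```text
time: 29.95
ee_pos: [0.4969, -0.4054, 0.0121]
orientation: [0.0, 0.998, -0.064, 0.0]
ft_force: [-0.7, 0.9, 5.7]
width: 0.0154
tcp px [[208.  364.4]]
t 30.0 p [ 0.4969 -0.4053  0.0121] yaw -7.4 w 0.0158 F [-1.4  0.5  5.9] q7 0.89
xyz [-0.501, -2.619, -0.54] ang [0.0001, -0.0002, 0.0002]
```

View pics/t2.png

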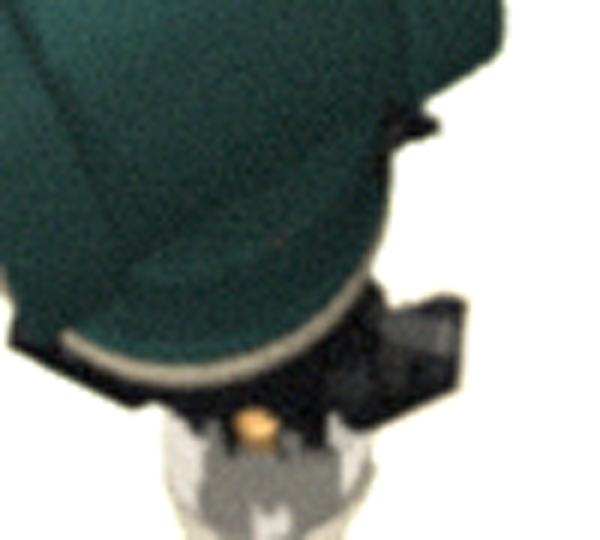

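```bash
python3 -m pendant '[{"gripper":-1,"xyz":[0,0,-0.15],"angular":[0,0,0]},{"gripper":-1,"xyz":[0,0,-0.35],"angular":[0,0,0]},{"gripper":-1,"xyz":[-0.02,-0.1,-0.5],"angular":[0,0,0]},{"gripper":-1,"xyz":[-0.05,-0.25,-0.54],"angular":[0,0,0]},{"gripper":-1,"xyz":[-0.08,-0.4,-0.54],"angular":[0,0,0]},{"gripper":-1,"xyz":[-0.12,-0.6,-0.54],"angular":[0,0,0]},{"gripper":-1,"xyz":[-0.15,-0.8,-0.54],"angular":[0,0,0]},{"gripper":-1,"xyz":[-0.18,-0.95,-0.54],"angular":[0,0,0]},{"gripper":-1,"xyz":[-0.18,-1,-0.54],"angular":[0,0,0]},{"gripper":-1,"xyz":[-0.18,-1,-0.54],"angular":[0,0,0]}]';python3 -m pendant '[{"gripper":-1,"xyz":[-0.02,-0.1,0],"angular":[0,0,0]},{"gripper":-1,"xyz":[-0.05,-0.25,0],"angular":[0,0,0]},{"gripper":-1,"xyz":[-0.08,-0.4,0],"angular":[0,0,0]},{"gripper":-1,"xyz":[-0.1,-0.55,0],"angular":[0,0,0]},{"gripper":-1,"xyz":[-0.13,-0.7,0],"angular":[0,0,0]},{"gripper":-1,"xyz":[-0.16,-0.85,0],"angular":[0,0,0]},{"gripper":-1,"xyz":[-0.18,-0.95,0],"angular":[0,0,0]},{"gripper":-1,"xyz":[-0.18,-1,0],"angular":[0,0,0]},{"gripper":-1,"xyz":[-0.18,-1,0],"angular":[0,0,0]},{"gripper":-1,"xyz":[-0.18,-1,0],"angular":[0,0,0]}]'; python3 g.py .4645 .127 .12 -7.4
```

```text
time: 31.25
ee_pos: [0.4869, -0.2022, 0.1198]
orientation: [0.0, 0.998, -0.064, 0.0]
ft_force: [-0.3, -0.9, 0.4]
width: 0.0157
time: 32.5
ee_pos: [0.4766, -0.0005, 0.1196]
orientation: [0.0, 0.998, -0.065, 0.0]
ft_force: [-0.2, -0.6, -0.6]
width: 0.0152
t 32.5 p [ 0.4766 -0.0005  0.1196] yaw -7.4 w 0.0152 F [-0.2 -0.6 -0.6] q7 0.06
xyz [-0.143, -0.624, -0.003] ang [0.0001, -0.0001, -0.0003]
```

```bash
python3 -m pendant '[{"gripper":-1,"xyz":[-0.02,-0.1,0],"angular":[0,0,0]},{"gripper":-1,"xyz":[-0.05,-0.25,0],"angular":[0,0,0]},{"gripper":-1,"xyz":[-0.08,-0.38,0],"angular":[0,0,0]},{"gripper":-1,"xyz":[-0.11,-0.5,0],"angular":[0,0,0]},{"gripper":-1,"xyz":[-0.13,-0.58,0],"angular":[0,0,0]},{"gripper":-1,"xyz":[-0.14,-0.62,0.03],"angular":[0,0,0]},{"gripper":-1,"xyz":[-0.143,-0.624,0.1],"angular":[0,0,0]},{"gripper":-1,"xyz":[-0.143,-0.624,0.15],"angular":[0,0,0]},{"gripper":-1,"xyz":[-0.143,-0.624,0.17],"angular":[0,0,0]},{"gripper":-1,"xyz":[-0.143,-0.624,0.17],"angular":[0,0,0]}]'; python3 pic.py side u1 160 110 250 200 6; python3 g.py .4645 .127 .0625 -7.4
```

```text
time: 33.75
ee_pos: [0.4641, 0.1276, 0.0852]
orientation: [0.0, 0.998, -0.065, -0.0]
ft_force: [-0.6, -0.2, -0.9]
width: 0.0157
tcp px [[199.7 148.2]]
t 33.8 p [0.4642 0.1278 0.0855] yaw -7.4 w 0.0157 F [ 0.6 -0.1 -0.6] q7 -0.18
xyz [0.002, 0.004, 0.115] ang [0.0001, 0.0, 0.0]
```

View pics/u1.png

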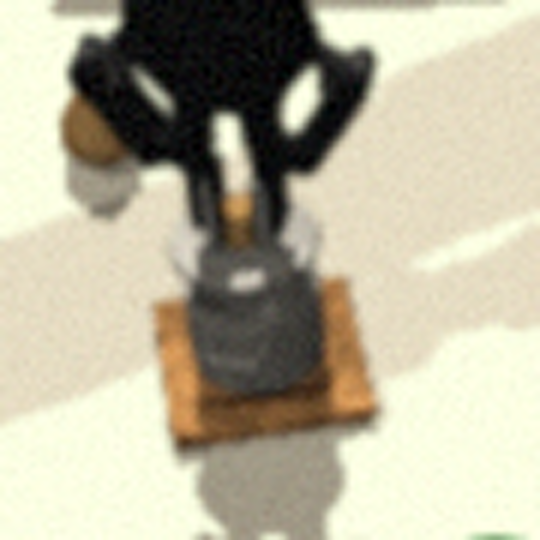

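Run:
```python
from m import *
d=np.load("last_side.npy",allow_pickle=True).item()
f=lambda x,y:(x/6+160-.42,y/6+110-.42)
print(plane(d,[f(245,252)],.0825),plane(d,[f(255,290)],.054))
I=d["img"][138:182,184:222]
cv2.imwrite("pics/u2.png",cv2.resize(np.clip(I*2.,0,255).astype(np.uint8),None,fx=13,fy=13,interpolation=2))
```

```text
[[0.46627742 0.11724813 0.0825    ]] [[0.46791589 0.12356362 0.054     ]]
```

View pics/u2.png

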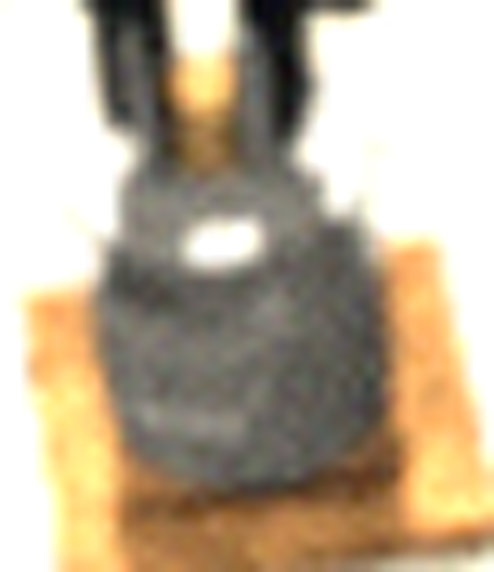

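```bash
python3 -m pendant '[{"gripper":-1,"xyz":[0.005,0.004,0.03],"angular":[0,0,0]},{"gripper":-1,"xyz":[0.005,0.004,0.06],"angular":[0,0,0]},{"gripper":-1,"xyz":[0.005,0.004,0.085],"angular":[0,0,0]},{"gripper":-1,"xyz":[0.005,0.004,0.1],"angular":[0,0,0]},{"gripper":-1,"xyz":[0.005,0.004,0.11],"angular":[0,0,0]},{"gripper":-1,"xyz":[0.005,0.004,0.115],"angular":[0,0,0]},{"gripper":-1,"xyz":[0.005,0.004,0.117],"angular":[0,0,0]},{"gripper":-1,"xyz":[0.005,0.004,0.117],"angular":[0,0,0]},{"gripper":-1,"xyz":[0.005,0.004,0.117],"angular":[0,0,0]},{"gripper":-1,"xyz":[0.005,0.004,0.117],"angular":[0,0,0]}]'; python3 pic.py side v1 184 138 222 182 13; python3 g.py .4645 .127 .0625 -7.4
```

```text
time: 35.05
ee_pos: [0.465, 0.1273, 0.0622]
orientation: [0.0, 0.998, -0.064, 0.0]
ft_force: [-0.2, -1.0, -0.8]
width: 0.0153
tcp px [[200.8 154.8]]
t 35.1 p [0.465  0.1272 0.0621] yaw -7.4 w 0.0155 F [-0.6 -0.5  0. ] q7 -0.14
xyz [-0.002, 0.002, -0.002] ang [0.0, -0.0, 0.0002]
```

View pics/v1.png

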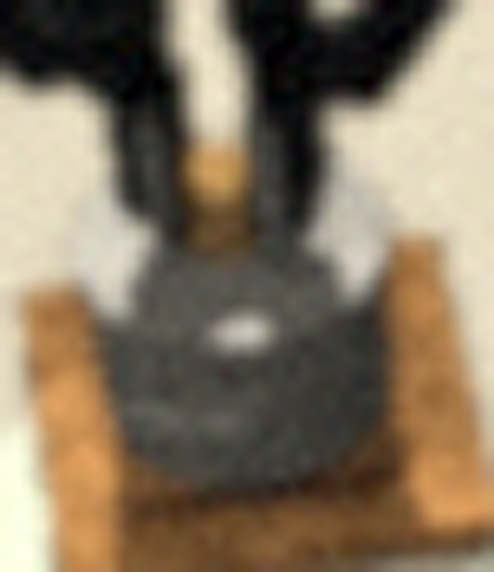

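```bash
python3 -m pendant '[{"gripper":-1,"xyz":[0.004,0,0.003],"angular":[0,0,0]},{"gripper":-1,"xyz":[0.004,0,0.003],"angular":[0,0,0]},{"gripper":-0.5,"xyz":[0.004,0,0.003],"angular":[0,0,0]},{"gripper":-0.3,"xyz":[0.004,0,0.003],"angular":[0,0,0]},{"gripper":-0.1,"xyz":[0.004,0,0.003],"angular":[0,0,0]},{"gripper":0,"xyz":[0.004,0,-0.1],"angular":[0,0,0]},{"gripper":0,"xyz":[0.004,0,-0.3],"angular":[0,0,0]},{"gripper":0,"xyz":[0.1,0.2,-0.4],"angular":[0,0,0]},{"gripper":0.5,"xyz":[0.3,0.4,-0.4],"angular":[0,0,0]},{"gripper":0.5,"xyz":[0.5,0.6,-0.4],"angular":[0,0,0]}]'; python3 pic.py side w1 184 138 222 182 13;python3 pic.py top w1t 180 210 260 285 7; python3 g.py .674 -.005 .08 0
```

```text
time: 36.35
ee_pos: [0.5498, -0.0056, 0.1425]
orientation: [-0.0, 0.998, -0.064, 0.0]
ft_force: [0.1, 0.6, 0.5]
width: 0.0644
tcp px [[232.7 167.7]]
tcp px [[267.1 209. ]]
t 36.45 p [ 0.551  -0.0102  0.1424] yaw -7.7 w 0.0637 F [-0.3  0.7 -0.2] q7 0.1
xyz [0.605, -0.109, 0.313] ang [0.0008, -0.0006, -0.0429]
```

View pics/w1.png

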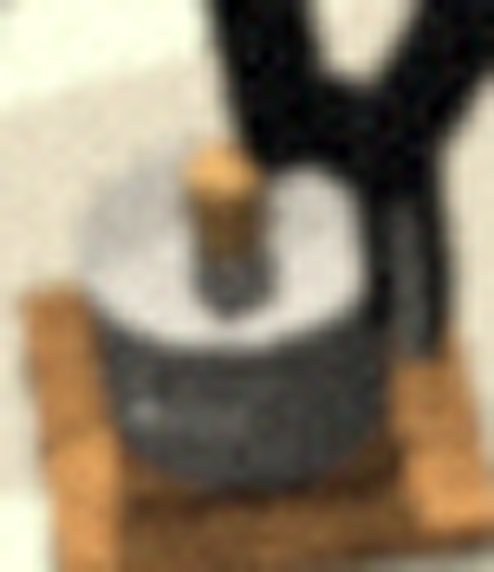

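View pics/w1t.png

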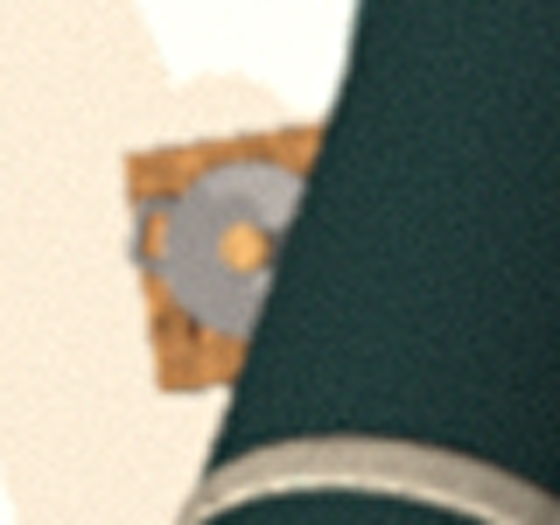

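```bash
python3 -m pendant '[{"gripper":0.6,"xyz":[0.1,-0.02,0],"angular":[0,0,-0.02]},{"gripper":0.6,"xyz":[0.25,-0.05,0],"angular":[0,0,-0.0429]},{"gripper":0.6,"xyz":[0.4,-0.08,0.05],"angular":[0,0,-0.0429]},{"gripper":0.6,"xyz":[0.53,-0.1,0.12],"angular":[0,0,-0.0429]},{"gripper":0.6,"xyz":[0.6,-0.11,0.2],"angular":[0,0,-0.0429]},{"gripper":0.6,"xyz":[0.605,-0.113,0.3],"angular":[0,0,-0.0429]},{"gripper":0.6,"xyz":[0.605,-0.113,0.38],"angular":[0,0,-0.0429]},{"gripper":0.6,"xyz":[0.605,-0.113,0.42],"angular":[0,0,-0.0429]},{"gripper":0.6,"xyz":[0.605,-0.113,0.42],"angular":[0,0,-0.0429]},{"gripper":0.6,"xyz":[0.605,-0.113,0.42],"angular":[0,0,-0.0429]}]'; python3 pic.py side x1 240 150 330 230 6;python3 pic.py top x1t 170 130 310 280 4; python3 g.py .6738 -.004 .0 0
```

```text
time: 37.7
ee_pos: [0.6719, 0.0023, 0.0588]
orientation: [-0.0, 1.0, 0.003, 0.0]
ft_force: [-0.1, -0.5, -0.5]
width: 0.0683
tcp px [[280.7 186.5]]
tcp px [[262.7 168.5]]
t 37.8 p [0.672  0.0023 0.0588] yaw 0.4 w 0.0683 F [-0.3  0.7 -0. ] q7 0.26
xyz [0.009, 0.032, 0.294] ang [-0.0, -0.0003, 0.002]
```

View pics/x1.png

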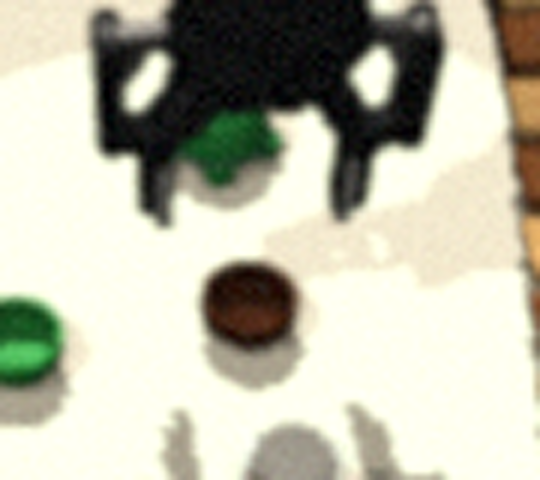

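View pics/x1t.png

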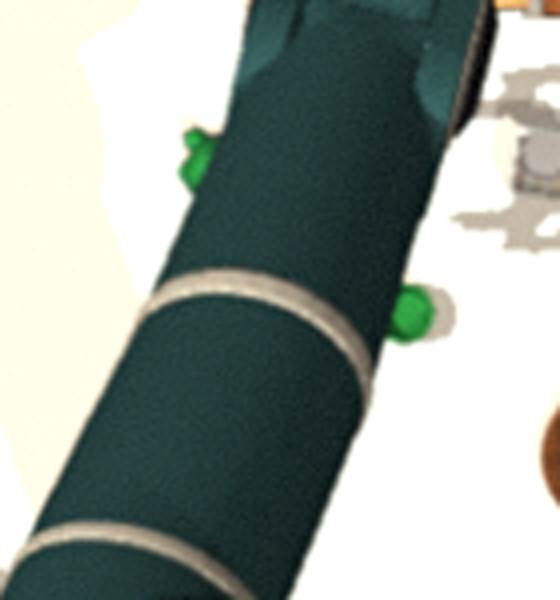

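```bash
python3 -m pendant '[{"gripper":0.6,"xyz":[0.005,0.032,0.08],"angular":[0,0,0]},{"gripper":0.6,"xyz":[0.005,0.032,0.17],"angular":[0,0,0]},{"gripper":0.6,"xyz":[0.005,0.032,0.24],"angular":[0,0,0]},{"gripper":0.6,"xyz":[0.005,0.032,0.28],"angular":[0,0,0]},{"gripper":0.6,"xyz":[0.005,0.032,0.288],"angular":[0,0,0]},{"gripper":0.4,"xyz":[0.005,0.032,0.288],"angular":[0,0,0]},{"gripper":0.2,"xyz":[0.005,0.032,0.288],"angular":[0,0,0]},{"gripper":-1,"xyz":[0.005,0.032,0.288],"angular":[0,0,0]},{"gripper":-1,"xyz":[0.005,0.032,0.288],"angular":[0,0,0]},{"gripper":-1,"xyz":[0.005,0.032,0.288],"angular":[0,0,0]}]'; python3 pic.py side x2 240 150 330 230 6; python3 g.py .469 -.021 .08 0
```

```text
time: 39.05
ee_pos: [0.673, -0.004, 0.0016]
orientation: [-0.0, 1.0, 0.003, 0.0]
ft_force: [-4.5, 0.2, 10.7]
width: 0.0397
tcp px [[279.8 203.2]]
t 39.1 p [ 0.673  -0.0041  0.0016] yaw 0.4 w 0.0401 F [-3.5  0.6 10.2] q7 0.29
xyz [-1.02, 0.078, -0.393] ang [-0.0001, -0.0002, 0.002]
```

View pics/x2.png

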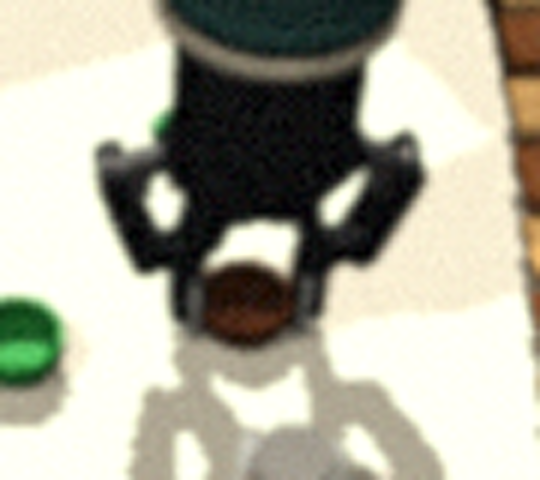

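```bash
python3 -m pendant '[{"gripper":-1,"xyz":[0,0,-0.15],"angular":[0,0,0]},{"gripper":-1,"xyz":[0,0,-0.35],"angular":[0,0,0]},{"gripper":-1,"xyz":[-0.1,0.01,-0.45],"angular":[0,0,0]},{"gripper":-1,"xyz":[-0.25,0.02,-0.45],"angular":[0,0,0]},{"gripper":-1,"xyz":[-0.4,0.03,-0.45],"angular":[0,0,0]},{"gripper":-1,"xyz":[-0.6,0.05,-0.45],"angular":[0,0,0]},{"gripper":-1,"xyz":[-0.8,0.07,-0.45],"angular":[0,0,0]},{"gripper":-1,"xyz":[-0.95,0.08,-0.45],"angular":[0,0,0]},{"gripper":-1,"xyz":[-1,0.08,-0.42],"angular":[0,0,0]},{"gripper":-1,"xyz":[-1,0.08,-0.35],"angular":[0,0,0]}]'; python3 g.py .468 -.0212 .0022 0
```

```text
time: 40.35
ee_pos: [0.4735, -0.021, 0.0705]
orientation: [-0.0, 1.0, 0.003, 0.001]
ft_force: [0.5, 0.8, -0.9]
width: 0.0397
t 40.35 p [ 0.4735 -0.021   0.0705] yaw 0.4 w 0.0397 F [ 0.5  0.8 -0.9] q7 0.3
xyz [-0.028, 0.001, 0.342] ang [-0.0002, -0.0006, 0.0021]
```

```bash
python3 -m pendant '[{"gripper":-1,"xyz":[-0.026,0.001,0.1],"angular":[0,0,0]},{"gripper":-1,"xyz":[-0.026,0.001,0.2],"angular":[0,0,0]},{"gripper":-1,"xyz":[-0.026,0.001,0.28],"angular":[0,0,0]},{"gripper":-1,"xyz":[-0.026,0.001,0.32],"angular":[0,0,0]},{"gripper":-1,"xyz":[-0.026,0.001,0.34],"angular":[0,0,0]},{"gripper":-1,"xyz":[-0.026,0.001,0.345],"angular":[0,0,0]},{"gripper":-1,"xyz":[-0.026,0.001,0.345],"angular":[0,0,0]},{"gripper":0.2,"xyz":[-0.026,0.001,0.345],"angular":[0,0,0]},{"gripper":0.4,"xyz":[-0.026,0.001,0.345],"angular":[0,0,0]},{"gripper":0.4,"xyz":[-0.026,0.001,0.345],"angular":[0,0,0]}]'; python3 -m pendant '[{"gripper":0.4,"xyz":[0,0,-0.1],"angular":[0,0,0]},{"gripper":0.4,"xyz":[0,0,-0.3],"angular":[0,0,0]},{"gripper":0.4,"xyz":[0,0,-0.55],"angular":[0,0,0]},{"gripper":0.4,"xyz":[0,0,-0.8],"angular":[0,0,0]},{"gripper":0.4,"xyz":[0,0.05,-1],"angular":[0,0,0]},{"gripper":0.4,"xyz":[0,0.3,-1],"angular":[0,0,0]},{"gripper":0.4,"xyz":[0,0.55,-1],"angular":[0,0,0]},{"gripper":0.4,"xyz":[0,0.8,-1],"angular":[0,0,0]},{"gripper":0.4,"xyz":[0,1,-1],"angular":[0,0,0]},{"gripper":0.4,"xyz":[0,1,-1],"angular":[0,0,0]}]'; python3 g.py .468 -.5 .2 0
```

```text
time: 41.6
ee_pos: [0.4677, -0.0215, 0.0016]
orientation: [0.0, 1.0, 0.003, 0.0]
ft_force: [-0.8, -0.0, -0.3]
width: 0.0599
time: 42.85
ee_pos: [0.468, -0.2245, 0.2016]
orientation: [0.001, 1.0, 0.001, -0.0]
ft_force: [-0.7, 1.1, 0.4]
width: 0.0601
t 42.85 p [ 0.468  -0.2245  0.2016] yaw 0.1 w 0.0601 F [-0.7  1.1  0.4] q7 0.63
xyz [-0.003, 1.377, 0.01] ang [0.0004, 0.0001, 0.0006]
```

Now I'll move the arm clear, to the right, and check everything.

```bash
python3 -m pendant '[{"gripper":0.4,"xyz":[-0.1,0.25,-0.1],"angular":[0,0,0]},{"gripper":0.4,"xyz":[-0.2,0.5,-0.2],"angular":[0,0,0]},{"gripper":0.4,"xyz":[-0.3,0.75,-0.2],"angular":[0,0,0]},{"gripper":0.4,"xyz":[-0.4,1,-0.2],"angular":[0,0,0]},{"gripper":0.4,"xyz":[-0.5,1,-0.2],"angular":[0,0,0]},{"gripper":0.4,"xyz":[-0.6,1,-0.2],"angular":[0,0,0]},{"gripper":0.4,"xyz":[-0.7,1,-0.2],"angular":[0,0,0]},{"gripper":0.4,"xyz":[-0.7,1,-0.2],"angular":[0,0,0]},{"gripper":0.4,"xyz":[-0.7,1,-0.2],"angular":[0,0,0]},{"gripper":0.4,"xyz":[-0.7,1,-0.2],"angular":[0,0,0]}]';python3 pic.py top y1 170 140 420 300 3; python3 pic.py side y1s 140 90 330 310 2;python3 chk.py; python3 g.py
```

```text
time: 44.1
ee_pos: [0.3308, -0.4221, 0.2415]
orientation: [0.0, 1.0, 0.004, 0.0]
ft_force: [0.3, -0.3, 0.4]
width: 0.0599
tcp px [[443.8 298.7]]
tcp px [[ 71.7 327.7]]
plate [ 0.4714 -0.169 ] 0.052012065241475926 0.0007470495375226769
bowl [ 0.4697 -0.1672] 0.03298887014148582 0.0008769559396439243 off [-0.0017  0.0018]
spat yaw 0.7804760857751006 mid x 0.471360651020048 y -0.26061662950268855 off y -0.09162383514643183 346
t 44.25 p [ 0.3304 -0.4223  0.2414] yaw 0.4 w 0.0596 F [-0.7 -0.2  0.1] q7 1.11
```

View pics/y1.png

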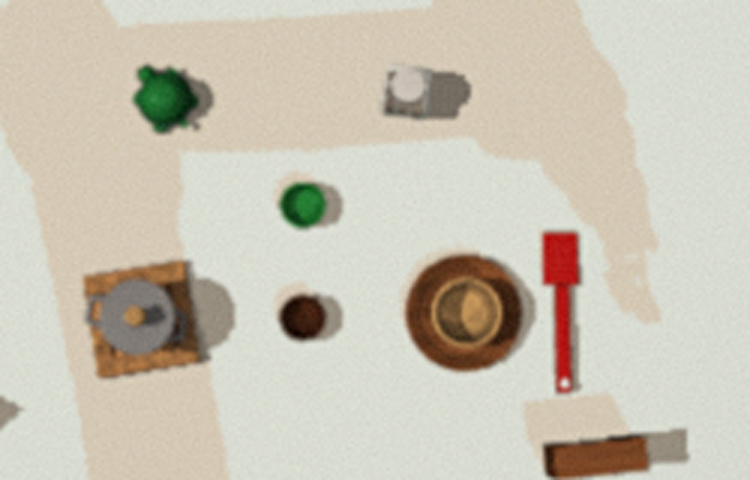

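View pics/y1s.png

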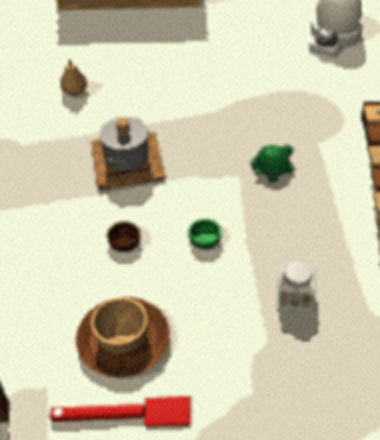

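Run:
```python
from m import *
d=np.load("last_top.npy",allow_pickle=True).item();d0=np.load("top.npy",allow_pickle=True).item()
H=cv2.cvtColor(d["img"],cv2.COLOR_BGR2HSV);mask=(H[...,1]>85).astype(np.uint8)*255
c,m=cont(mask,(254,232,285,260));print("dish",circ(plane(d,c,.018)))
c,m=cont(mask,(190,220,245,272));q=(plane(d,c,.010)[:,:2]*1000).astype(np.float32);print("trivet",cv2.minAreaRect(q))
# knob
m=np.zeros_like(mask);m[238:252,208:222]=((H[238:252,208:222,1]>90)&(H[238:252,208:222,2]>80))*255
n,l,s,ce=cv2.connectedComponentsWithStats(m);i=1+s[1:,4].argmax();print("knob",plane(d,[ce[i]],.079),s[i])
for k,b in dict(turtle=(205,155,245,190),box=(290,155,330,185)).items():
    x0,y0,x1,y1=b
    for D in(d0,d):
        I=cv2.cvtColor(D["img"],cv2.COLOR_BGR2HSV)[y0:y1,x0:x1]
        mm=(I[...,1]>120)&(abs(I[...,0].astype(int)-60)<25) if k=="turtle" else None
        if mm is not None: v,u=np.nonzero(mm);print(k,u.mean()+x0,v.mean()+y0)
    if k=="box":
        a=cv2.phaseCorrelate(d0["img"][y0:y1,x0:x1,1].astype(np.float32),d["img"][y0:y1,x0:x1,1].astype(np.float32));print(a)
I=d["img"][225:270,190:245];J=np.load("last_side.npy",allow_pickle=True).item()["img"][140:190,180:235]
cv2.imwrite("pics/z.png",np.hstack([cv2.resize(I,(400,400),interpolation=2),cv2.resize(J,(400,400),interpolation=2)]))
```

```text
dish (array([ 0.46626132, -0.02092352]), np.float64(0.01801115340434897), np.float64(0.000757402180384582))
trivet ((463.4023742675781, 128.46888732910156), (95.14056396484375, 95.3830795288086), 10.133851051330566)
knob [[0.46296984 0.12733697 0.079     ]] [212 242   6   7  34]
turtle 224.19767441860466 172.19379844961242
turtle 224.37301587301587 172.27777777777777
((0.06731094503349766, -0.029377646372727995), 0.9521444996198019)
```

View pics/z.png

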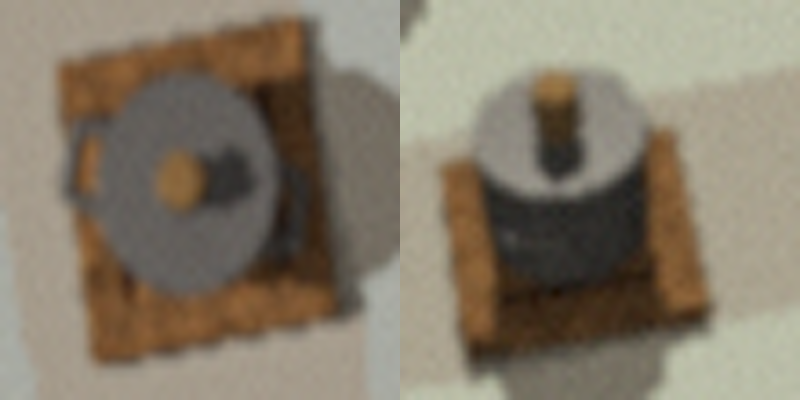

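The lid is seated level and about 1 mm off the pot's centre. The dish is within about 1 mm of halfway, and the turtle and bead box haven't moved. I'm handing it in.

```bash
python3 -c "
from rig import arm
print(arm.finish_job())"
```

```text
the job is handed in; nothing more can be done
None
```

The toy meal is laid out as asked, in the order asked, and handed in at about 44 s of the 136 s. The last pictures showed everything upright, at rest and clear of the gripper.

Measured from the top camera, which is good to about 2 mm:

| Item | Result |
|---|---|
| Bowl | on the plate, about 2.5 mm off its middle |
| Spatula | flat on the plate's right, 92 mm from the plate's centre to its centreline, which leaves about 20 mm between rim and blade; yaw under 1°, level with the plate's middle |
| Pot | on the trivet, about 2–3 mm off centre |
| Lid | seated level, about 1 mm off the pot's centre |
| Wooden dish | about 1 mm from the midpoint between plate and trivet |
| Turtle and bead box | unmoved, within 0.2 pixel |

- **Camera disagreement:** the two cameras differed by up to 5 mm in x. I worked from values between them and relied on the jaws to centre each object.
- **Lid check:** the side view just before release suggested the lid was about 2 mm towards the robot. I shifted it by 1 mm, and the final top view shows it centred. I could not recheck the pot itself under the lid, so that figure uses the pot position measured before the lid went on.

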